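# Knock the stuck dies out of the keeper and send them to the line

## Task

Every swage die left in the green keeper block is stuck in its bay: push each one out from behind, through the access hole in the top, then take it from the front and stand it on the plywood carrier board, groove up and clear of the board's edges. When all the dies are on the board, push the loaded board away from the robot until its far edge lies along the white soapstone line, square to it, and leave everything at rest there. Leave the hammer, the oil bottle and the steel tin where they are.

Things in the scene. Friction and masses are not known exactly. Their poses are not given: they have to be found in the camera images.
- keeper: green steel block fixed to the bench, 160 mm deep (its x) x 241 wide (y) x 54 high, with three straight bays at y = -72, 0 and +72 mm. Origin: middle of the front face's lower edge; x points from the front into the block (roughly away from the robot), z up. Each bay is 47 mm wide between 25 mm walls, its floor is the bench, its mouth is open at the front
- bay0 (a point): middle of the lower edge of the mouth of the bay at keeper y = -72 mm; axes as the keeper. A bridge, underside 42 mm and top 54 mm above the bench, roofs the first 35 mm of each bay; from there back to the 10 mm rear wall (x = 35 to 150 mm) the bay is open at the top: the access hole, 47 mm wide
- bay1 (a point): the same for the middle bay. Behind a die about 66 mm of the hole is free for closed fingers pointing down, which can push the die along -x till they meet the bridge; the die then stands out some 40 mm in front and can be gripped by its sides and drawn out
- bay2 (a point): the same for the bay at keeper y = +72 mm. In each bay a sprung shoe in the side wall, 6 to 28 mm from the mouth, pinches the die with about 14 N: it takes 10 to 20 N to move one
- die0: aluminium swage die, block 80 mm long (its x) x 45 wide (y) x 40 high (z), about 0.4 kg, a groove 12 mm wide and 6 deep along its top; origin at the centre of its underside. It starts in a bay of the keeper, on the bench, groove up, x along the keeper's x, origin 40 to 44 mm behind the front face. A bay holds at most one; two or three dies are there, a missing one reads None from the start
- die1: another die like die0
- die2: another die like die0
- carrier: loose plywood carrier board, 170 mm deep (its x) x 260 wide (y) x 25 thick, 0.5 kg, lying flat on the bench, too wide to grip; origin at the centre of its underside, x points towards the line. Three dies fit side by side at 72 mm pitch along y, their x along the board's x
- carrier_front_left (a point): top corner of the board's far edge (x = +85 mm, y = +130 mm in the board's frame)
- carrier_front_right (a point): top corner of the board's far edge (x = +85 mm, y = -130 mm)
- line: white soapstone line drawn on the dark steel bench beyond the board, 3 mm wide, 420 mm long along its y; origin at its middle, x square to the line, away from the robot. It is no stop
- hammer: hand hammer 280 mm long lying to the right of the board; bystander; origin under its middle
- oil: white plastic oil bottle, 64 mm across, 170 high, standing left of the keeper; bystander; origin at the centre of its underside
- tin: steel tin, 80 mm across, 90 high, standing beyond the keeper; bystander; origin at the centre of its underside

How it is judged:
By the outcome, as a careful person would: the job done as asked, in the order asked, and still so for the second after the job is handed in, with the robot touching nothing.
Of die0, die1, die2 only 2 to 3 are there at a start; the rules pass over those that are not, and their reading is None.
At some moment in a run one of carrier may be knocked a few centimetres aside while the robot is not near it.
Once in a run the grip may slacken for a moment while it holds something.
It also fails if it takes over 210 s, if anything falls off the work surface, if the arm or the gripper's body presses on something with over 40 N, if the wrist force passes 120 N, or if a joint passes its speed limit or range.

## Robot

A 6-joint arm with a two-finger parallel gripper is mounted at the origin on the work surface. World frame = base frame: x ahead of the robot, y to its left, z up, the work surface at z = 0. Lengths are in m, angles in rad, forces in N, time in s.
With the tool pointing down it reaches from about 0.425 to 0.95 m from the base axis. Payload 3.5 kg.
Tool frame: the origin (TCP) lies midway between the tips of the shut fingers; the grasp point (between the pads) lies grasp_offset behind it (grasp_offset is the distance from the TCP to the grasp point, in m); z points along the fingers, y is the direction in which the jaws open and shut (so a half turn about z gives the same grasp; the last joint's range is limited). The gripper opens to 85 mm and grips with 20 to 120 N. Pads are 22 mm wide; open, the fingers measure 114 mm over their backs; the gripper's body (76 mm by 85 mm) begins 54 mm behind the grasp point. The pads swing forward as they close: fully open they stand 13 mm farther back than shut.
Start: joints at [0.963, 0.286, 1.577, -0, 1.279, -0.15], TCP at [0.298, 0.605, 0.231] pointing down, gripper open.
Joint ranges: [-2.77, 2.77], [-0.9, 2.22], [0.21, 2.48], [-1.53, 4.67], [0.24, 2.81], [-2.84, 2.84]. Speed limits (rad/s): [2.79, 2.79, 3.14, 3.14, 3.14, 3.14].

## Interface

Orientations are given as a unit quaternion [x, y, z, w].
In Python, from plant import * gives the robot as it stands.
- The arm moves only by the tool jog_arm, never from a script. Its argument "targets" is text: rows parted by semicolons, each of 7 numbers parted by spaces: the shift along the world's x, y, z in mm, then the turn, a rotation vector about the world's x, y, z in degrees, then the gripper's target within -1 to 1 (fully open at 1, half-way at 0, shut at -1). A call has 1 to 10 rows; each row shifts and turns the pose as measured when the row begins; what a row does not reach is not made up. A row lasts 1/12 s, in which the tool goes at most 41.7 mm and 7.16 degrees, less where a joint would pass 70% of its speed; a pose out of reach is approached as far as the arm can. A call with a gripper value outside its range is refused whole. The fingers move at their own pace and stop on an object; "force" is the grip in N (left out, the last holds). Time passes only in rows, so rows that do not move let the fingers close. It gives the time, the measured TCP pose, the force and the opening at its end, in the units of the state.
- get_state(): the state, without advancing time (a new reading comes with each control period).
- read_camera(name): name is "scene" or "top" or "wrist"; returns a dict with "pixels" (420x560x3 uint8, blue, green, red), "mtx" (3x3 intrinsics, pixels), "world_from_camera" (4x4, takes a point from camera to world coordinates). Camera axes: x right, y up, looking along -z (the intrinsics and any distortion apply to the point x, -y, -z); pixel columns grow to the right and rows downward; lengths in m; the calibration is good to about 2 mm. A picture is of the moment at which its call begins. There is no depth.
- sign_off(): hands the job in, once; it reports no verdict.
Trained networks look in a picture, given as the dict that the camera call returned (one of the last four; its "shot" number tells which), for a name from the list of things; names that differ only in an ending like _2 or _b are one class to them, and where a whole thing is asked for, a point or a joint stands for the part that bears it (a point fixed in the world has none). Each returns a list of dicts, best first, with "p" (0 to 1); they miss things now and then, are a little off and sometimes report something else, mostly with a low value. They report only what shows in the picture. A call takes as long as a camera call.
- spot_in(target, picture): "uv" ([column, row] in pixels, amid what is visible of it).
- silhouettes(target, picture): "mask" (420x560 bool, what is visible of it) and "uv" ([column, row] in pixels, amid what is visible of it).
- mark_of(target, picture): "uv" ([column, row] in pixels: a listed point, or the origin of a listed thing).
The state is a dict: "time": time; "qpos": joint angles; "dq": joint speeds; "joint_efforts": joint torques, N m; "eef_pos": TCP position; "tcp_rot": TCP orientation; "contact_force": force on the tool from outside, world axes, zero at the start; "wrist_torque": the same for the moment, N m; "opening": opening from 0.0 (shut) to 1.0 (fully open).
Only numpy, scipy, OpenCV 4.12 (cv2) and the standard library are available. Lean on these libraries where they do the work, as an engineer would, in place of code of your own. Each camera call takes 0.05 s, during which the arm holds its last target.

## Working session

There is one attempt and no reset: what is moved stays moved. The work goes in short steps, Python scripts to look and compute and a tool call to move; the robot and the scene stay as the last step left them, time stands still between calls to the robot, and variables do not carry over. Pictures are saved under pics/ and viewed, and the job is handed in when it is done.

Besides the shell and the picture viewer there is one more tool, called after "Emit:" as name(argument=value, ...), one argument or row to a line, values as JSON. jog_arm: Moves the arm, as the interface text tells. Its arguments: {"type":"object","properties":{"targets":{"type":"string"},"force":{"type":"number"}},"required":["targets"]}

```bash
ls; mkdir -p pics; python3 - <<'E'
from plant import *
import cv2
s=get_state(); print(s)
try: print(grasp_offset)
except Exception as e: print(e)
for n in ("scene","top","wrist"):
    p=read_camera(n); cv2.imwrite(f"pics/{n}0.png",p["pixels"]); print(n,p["mtx"],p["world_from_camera"],[k for k in p])
E
```

```text
pics
{'time': 0.0, 'qpos': array([ 9.63000507e-01,  2.87147325e-01,  1.57818396e+00,  4.23412556e-06,
        1.27858957e+00, -1.49992121e-01]), 'dq': array([-3.41761002e-04, -6.45515886e-05,  1.22603186e-03, -1.41166132e-04,
       -7.98303380e-04, -2.66696338e-03]), 'joint_efforts': array([ 1.90158164e-03, -4.05977297e+01, -2.92632276e+01, -7.09636015e-05,
        5.71789162e-03,  3.41531774e-06]), 'eef_pos': array([0.29792417, 0.60496254, 0.22995563]), 'tcp_rot': array([ 2.26908597e-01,  9.73915363e-01, -1.08078665e-03, -4.32475787e-04]), 'contact_force': array([ 0.07078843, -0.20159576, -0.33441896]), 'wrist_torque': array([-0.00737651, -0.03169745,  0.05412384]), 'opening': 0.9962311066048464}
0.0187
scene [[476.98100529   0.         281.85270326]
 [  0.         476.98100529 208.52288682]
 [  0.           0.           1.        ]] [[-0.48554802 -0.62147255  0.61482924  1.40071467]
 [ 0.87419972 -0.34176053  0.34492693  0.4535934 ]
 [-0.00423825  0.70496214  0.70923227  0.97074457]
 [ 0.          0.          0.          1.        ]] ['pixels', 'mtx', 'world_from_camera', 'shot']
top [[535.70251684   0.         276.5556449 ]
 [  0.         535.70251684 215.02817767]
 [  0.           0.           1.        ]] [[ 0.01609916  0.99736498 -0.07073836  0.50299025]
 [-0.99973832  0.01720657  0.01507369  0.03104045]
 [ 0.01625114  0.07047718  0.997381    1.46621194]
 [ 0.          0.          0.          1.        ]] ['pixels', 'mtx', 'world_from_camera', 'shot']
wrist [[334.99942612   0.         284.23365271]
 [  0.         334.99942612 208.54047421]
 [  0.           0.           1.        ]] [[ 0.44203231 -0.86335158 -0.2433752   0.23642819]
 [ 0.89699732  0.42490518  0.12186632  0.6355498 ]
 [-0.0018021  -0.27217575  0.96224587  0.37253893]
 [ 0.          0.          0.          1.        ]] ['pixels', 'mtx', 'world_from_camera', 'shot']
```

View pics/top0.png

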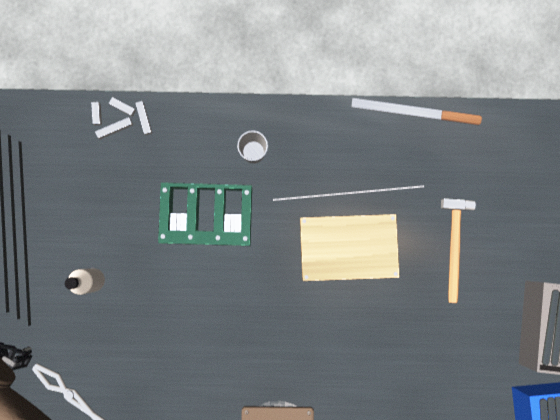

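View pics/scene0.png

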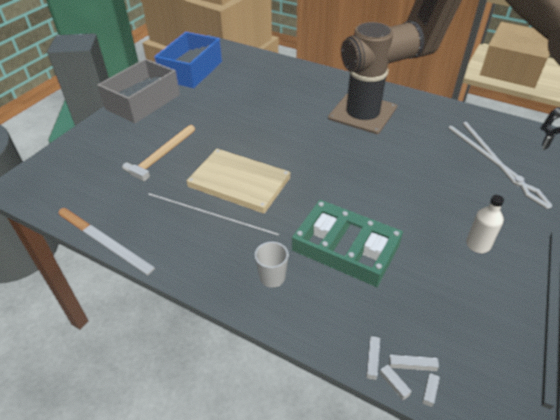

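View pics/wrist0.png

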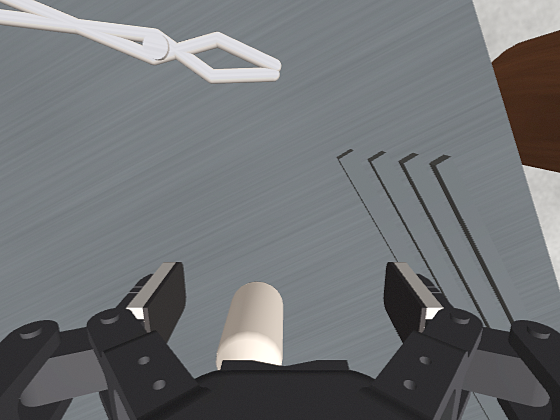

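```bash
cat > h.py <<'E'
from plant import *
import numpy as np, cv2
def ray(p,uv):
    K=p["mtx"];T=p["world_from_camera"]
    d=np.linalg.inv(K)@np.array([uv[0],uv[1],1.0]); d=np.array([d[0],-d[1],-d[2]])
    return T[:3,3],T[:3,:3]@d
def bp(p,uv,z):
    o,d=ray(p,uv); return o+d*(z-o[2])/d[2]
def proj(p,X):
    T=p["world_from_camera"];c=T[:3,:3].T@(np.asarray(X)-T[:3,3]);c=np.array([c[0],-c[1],-c[2]])
    q=p["mtx"]@c;return q[:2]/q[2]
def tri(ps,uvs):
    A=np.zeros((3,3));b=np.zeros(3)
    for p,uv in zip(ps,uvs):
        o,d=ray(p,uv);d=d/np.linalg.norm(d);M=np.eye(3)-np.outer(d,d);A+=M;b+=M@o
    return np.linalg.solve(A,b)
E
python3 - <<'E'
from h import *
np.set_printoptions(precision=4,suppress=True)
Z=dict(keeper=0,bay0=0,bay1=0,bay2=0,die0=0,die1=0,die2=0,carrier=0,carrier_front_left=.025,carrier_front_right=.025,line=0,hammer=0,oil=0,tin=0)
for cam in("top","scene"):
    p=read_camera(cam)
    for n,z in Z.items():
        r=mark_of(n,p)
        print(cam,n,[(round(a["p"],2),np.round(a["uv"],1),bp(p,a["uv"],z)[:2].round(4)) for a in r[:3]])
E
```

```text
top keeper [(0.71, array([206.4, 243.9]), array([0.5247, 0.199 ]))]
top bay0 [(0.93, array([205.2, 241.6]), array([0.5309, 0.2024])), (0.65, array([231.1, 245.6]), array([0.5212, 0.1316]))]
top bay1 [(0.93, array([205.2, 241.6]), array([0.5309, 0.2024])), (0.65, array([231.1, 245.6]), array([0.5212, 0.1316]))]
top bay2 [(0.93, array([205.2, 241.6]), array([0.5309, 0.2024])), (0.65, array([231.1, 245.6]), array([0.5212, 0.1316]))]
top die0 [(0.85, array([179.7, 228.7]), array([0.565 , 0.2728])), (0.59, array([300.5, 214.6]), array([ 0.6093, -0.0569])), (0.57, array([232.3, 230.3]), array([0.563 , 0.1292]))]
top die1 [(0.85, array([179.7, 228.7]), array([0.565 , 0.2728])), (0.59, array([300.5, 214.6]), array([ 0.6093, -0.0569])), (0.57, array([232.3, 230.3]), array([0.563 , 0.1292]))]
top die2 [(0.85, array([179.7, 228.7]), array([0.565 , 0.2728])), (0.59, array([300.5, 214.6]), array([ 0.6093, -0.0569])), (0.57, array([232.3, 230.3]), array([0.563 , 0.1292]))]
top carrier [(0.6, array([352.5, 248.9]), array([ 0.5176, -0.2006]))]
top carrier_front_left [(0.57, array([301.7, 214.3]), ar
[... 1455 characters left out ...]
3, 0.2685])), (0.69, array([332.4, 229.9]), array([0.5647, 0.1433])), (0.62, array([479.5, 243.4]), array([0.4197, 0.5075]))]
scene carrier [(0.91, array([240.2, 181.7]), array([ 0.5197, -0.1854]))]
scene carrier_front_left [(0.79, array([263.5, 204.9]), array([ 0.5932, -0.0587]))]
scene carrier_front_right [(0.68, array([185.4, 182.5]), array([ 0.6235, -0.3092]))]
scene line [(0.44, array([209.2, 210.2]), array([ 0.6653, -0.1974]))]
scene hammer [(0.96, array([164.7, 152.5]), array([ 0.5182, -0.4774]))]
scene oil [(0.62, array([477.2, 244.4]), array([0.4262, 0.5029])), (0.22, array([165.4, 151.8]), array([ 0.5142, -0.4777]))]
scene tin [(0.6, array([273.8, 276.3]), array([0.779 , 0.0804]))]
```

```bash
cat > fit.py <<'E'
from h import *
from scipy.optimize import minimize
from scipy.spatial import ConvexHull
np.set_printoptions(precision=4,suppress=True)
def hull_of(m):
    n,l,st,_=cv2.connectedComponentsWithStats(m.astype(np.uint8))
    k=1+np.argmax(st[1:,4]); ys,xs=np.nonzero(l==k)
    return cv2.convexHull(np.stack([xs,ys],1).astype(np.float32))[:,0]
def dense(h,n=400):
    h=np.vstack([h,h[:1]]);s=np.r_[0,np.cumsum(np.linalg.norm(np.diff(h,axis=0),axis=1))]
    t=np.linspace(0,s[-1],n);return np.stack([np.interp(t,s,h[:,0]),np.interp(t,s,h[:,1])],1)
def box(x,y,yaw,x0,x1,y0,y1,z0,z1):
    c,s=np.cos(yaw),np.sin(yaw)
    return np.array([[x+c*a-s*b,y+s*a+c*b,z] for a in(x0,x1) for b in(y0,y1) for z in(z0,z1)])
def fit(obs,dims,g):
    obs=[(p,dense(h)) for p,h in obs]
    def cost(v):
        t=0
        for p,h in obs:
            q=np.array([proj(p,X) for X in box(*v,*dims)]).astype(np.float32)
            hh=cv2.convexHull(q)
            # mask hull pixel centers lie ~0.5px inside the true edge
            d=np.array([cv2.pointPolygonTest(hh,(float(a),float(b)),True) for a,b in h])-0.4
            t+=np.mean(np.minimum(np.abs(d),4)) if 1 else 0
        return t
    best=None
    for dy in(-.08,0,.08):
        r=minimize(cost,[g[0],g[1],g[2]+dy],method="Nelder-Mead",options=dict(xatol=1e-5,fatol=1e-4,initial_simplex=[[g[0],g[1],g[2]+dy],[g[0]+.01,g[1],g[2]+dy],[g[0],g[1]+.01,g[2]+dy],[g[0],g[1],g[2]+dy+.05]]))
        if best is None or r.fun<best.fun: best=r
    return best
KD=(0,.16,-.1205,.1205,0,.054); CD=(-.085,.085,-.13,.13,0,.025)
def cmask(p,which):
    hsv=cv2.cvtColor(p["pixels"],cv2.COLOR_BGR2HSV)
    if which=="keeper": return cv2.inRange(hsv,(65,90,30),(95,255,255))>0
    return cv2.inRange(hsv,(15,50,110),(35,255,255))>0
def localize(which,cams,g):
    ob=[];res={}
    for p in cams:
        m=cmask(p,which); u=proj(p,[g[0],g[1],.02]).astype(int)
        z=np.zeros_like(m);z[max(0,u[1]-75):u[1]+75,max(0,u[0]-90):u[0]+90]=1
        ob.append((p,hull_of(m&(z>0))))
    dims=KD if which=="keeper" else CD
    out=[fit(ob,dims,g)]+[fit([o],dims,g) for o in ob]
    return out
E
python3 - <<'E'
from fit import *
T=read_camera("top");S=read_camera("scene")
for w,g in(("keeper",(.525,.20,0)),("carrier",(.518,-.19,0))):
    for r in localize(w,[T,S],g): print(w,r.x,np.degrees(r.x[2]),r.fun)
# line
for p in(T,S):
    gray=p["pixels"].min(axis=2).astype(float)
    a,b=proj(p,[.68,.02,0]),proj(p,[.68,-.40,0])
    u0=np.array([a,b]).min(0).astype(int)-12;u1=np.array([a,b]).max(0).astype(int)+12
    pts=[]
    for c in range(u0[0]+16,u1[0]-16):
        col=gray[u0[1]:u1[1],c]; k=np.argmax(col-np.median(col))
        if col[k]-np.median(col)>40:
            w=np.clip(col[max(0,k-2):k+3]-np.median(col)-10,0,None); r=u0[1]+(w*np.arange(max(0,k-2),max(0,k-2)+len(w))).sum()/w.sum(); pts.append(bp(p,(c,r),0)[:2])
    pts=np.array(pts); A=np.c_[np.ones(len(pts)),pts[:,1]]
    s=np.linalg.lstsq(A,pts[:,0],rcond=None)[0]; r=pts[:,0]-A@s
    ok=abs(r)<3*np.median(abs(r)); s=np.linalg.lstsq(A[ok],pts[ok,0],rcond=None)[0]
    print("line x=a+b*y",s,ok.sum(),len(pts),pts[ok][:,1].min(),pts[ok][:,1].max(),np.std(pts[ok,0]-A[ok]@s))
    cv2.imwrite(f"pics/crop{p['shot']}.png",cv2.resize(p["pixels"][u0[1]-10:u1[1]+80,u0[0]:u1[0]],None,fx=4,fy=4)[:600,:800])
E
```

```text
keeper [ 0.5234  0.2007 -0.0096] -0.5478997662143326 1.7147663805479096
keeper [ 0.5234  0.2008 -0.0105] -0.6043346900999442 0.10812509873236448
keeper [0.5235 0.1973 0.0301] 1.7250370053517015 1.451674829003952
carrier [ 0.5231 -0.1873  0.0504] 2.888281189251559 0.8501942851283854
carrier [ 0.5224 -0.1891  0.0504] 2.8878550336384237 0.5877988666058923
carrier [ 0.5231 -0.1872  0.0505] 2.8919340559466384 0.23248657735878012
line x=a+b*y [ 0.6521 -0.1082] 141 144 -0.3839229511107206 0.011117838927030763 0.00011873395892711926
line x=a+b*y [ 0.3825 -0.8288] 104 105 -0.3768606231939443 -0.12363844419198022 0.04021378620660502
```

```bash
python3 - <<'E'
from fit import *
T=read_camera("top");S=read_camera("scene")
out=[]
for p,pre in((T,(130,160,330)),(S,(150,130,290))):
    im=p["pixels"].copy(); f=4
    for (v,d,c) in (((.5234,.2008,-.0105),KD,(0,0,255)),((.5231,-.1873,.0504),CD,(255,0,0))):
        P=box(*v,*d); q=np.array([proj(p,X) for X in P])
        for a in P: pass
        big=None
        out.append((p,q,c))
    L=[proj(p,[.6521-.1082*y,y,0]) for y in (.021,-.399)]
    x0,y0,w,h=(140,170,290,130) if p is T else (140,140,290,160)
    big=cv2.resize(im[y0:y0+h,x0:x0+w],None,fx=2.75,fy=2.75,interpolation=cv2.INTER_NEAREST)
    def tr(u): return tuple(int(round(a)) for a in ((u[0]-x0+.5)*2.75,(u[1]-y0+.5)*2.75))
    for pp,q,c in out:
        if pp is p:
            for i in range(8):
                for b in(1,2,4):
                    j=i^b
                    if j>i: cv2.line(big,tr(q[i]),tr(q[j]),c,1)
    cv2.line(big,tr(L[0]),tr(L[1]),(255,0,255),1)
    cv2.imwrite(f"pics/ov_{'t' if p is T else 's'}.png",big)
E
```

```text
(no output)
```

View pics/ov_t.png

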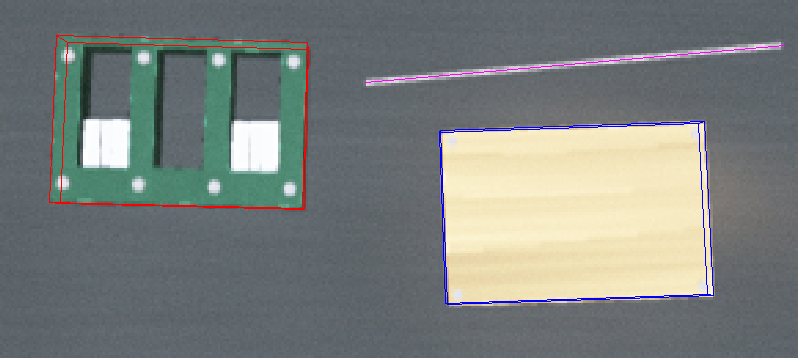

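View pics/ov_s.png

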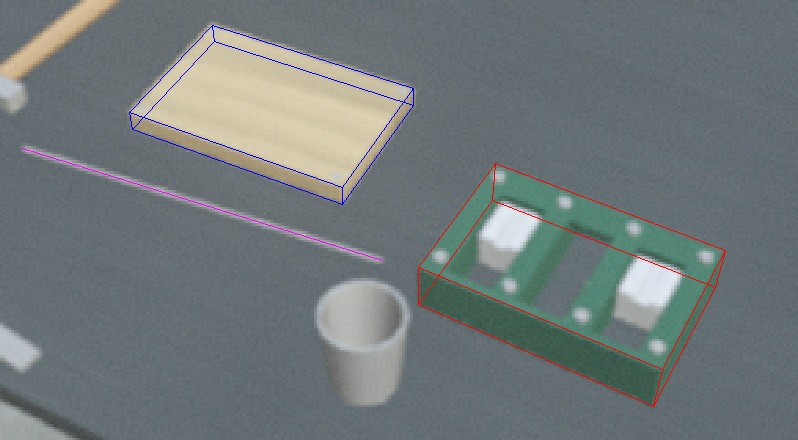

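Emit:
jog_arm(
  targets="34 -33 0 0 0 2.6 -1;34 -33 0 0 0 2.6 -1;34 -33 0 0 0 2.6 -1;34 -33 0 0 0 2.6 -1;34 -33 0 0 0 2.6 -1;34 -33 0 0 0 2.6 -1;34 -33 0 0 0 2.6 -1;34 -33 0 0 0 2.6 -1;34 -33 0 0 0 2.6 -1;34 -33 0 0 0 2.2 -1",
  force=60,
)

```text
time: 2.68
eef_pos: [0.5968, 0.3119, 0.2328]
tcp_rot: [-0.014, 1.0, 0.002, -0.0]
contact_force: [0.6, 0.2, 0.2]
opening: -0.001
```

Emit:
jog_arm(
  targets="21 -20 -20 0 0 -1.1 -1;21 -20 -20 0 0 -1.1 -1;0 0 -30 0 0 0 -1;0 0 -30 0 0 0 -1;0 0 0 0 0 0 -1;0 0 0 0 0 0 -1",
)

```text
time: 3.18
eef_pos: [0.6503, 0.2598, 0.1339]
tcp_rot: [0.012, 1.0, 0.002, 0.006]
contact_force: [0.9, 0.5, 0.2]
opening: 0.003
```

```bash
cat >> h.py <<'E'
from scipy.spatial.transform import Rotation as Ro
K=np.array([.5234,.2008,-.0105])
def tk(xy,F):
    d=np.array(xy)-F[:2];c,s=np.cos(F[2]),np.sin(F[2]);return np.array([c*d[0]+s*d[1],-s*d[0]+c*d[1]])
def fk(ab,F):
    c,s=np.cos(F[2]),np.sin(F[2]);return np.array([F[0]+c*ab[0]-s*ab[1],F[1]+s*ab[0]+c*ab[1]])
def st(F=K):
    s=get_state();R=Ro.from_quat(s["tcp_rot"]).as_matrix()
    print("t",s["time"],"tcp mm",(1000*s["eef_pos"]).round(1),"inF",(1000*tk(s["eef_pos"][:2],F)).round(1),"yaw",np.degrees(np.arctan2(-R[0,1],R[1,1])).round(2),"tz",R[:,2].round(3),"F",s["contact_force"].round(1),"open",round(s["opening"],3),"q6",s["qpos"][5].round(2))
    return s
def shot(cam,name):
    p=read_camera(cam);cv2.imwrite(f"pics/{name}.png",p["pixels"]);return p
E
python3 - <<'E'
from h import *
st(); shot("wrist","w1")
print(fk((.115,.072),K),fk((.115,-.072),K))
E
```

```text
t 3.1833 tcp mm [650.3 259.8 133.9] inF [126.3  60.3] yaw -1.42 tz [ 0.012  0.005 -1.   ] F [0.9 0.5 0.2] open 0.003 q6 -1.31
[0.63914965 0.27158855] [0.63763767 0.12759649]
```

View pics/w1.png

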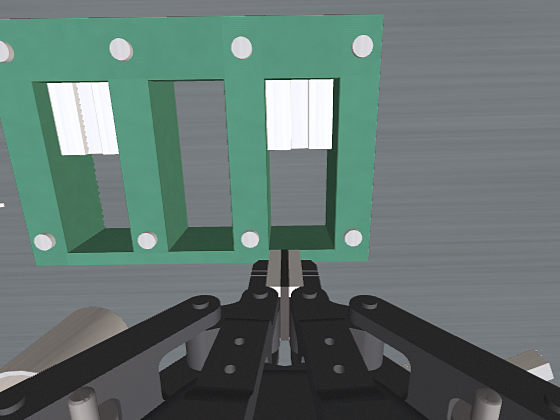

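Emit:
jog_arm(
  targets="-11 12 -20 0 0 0.8 -1;0 0 -20 0 0 0 -1;0 0 0 0 0 0 -1;0 0 0 0 0 0 -1",
)

```text
time: 3.57
eef_pos: [0.642, 0.2756, 0.1029]
tcp_rot: [0.004, 1.0, 0.004, 0.012]
contact_force: [0.2, 0.1, 0.4]
opening: 0.004
```

```bash
python3 - <<'E'
from h import *
st(); shot("wrist","w2")
E
```

```text
t 3.5667 tcp mm [642.  275.6 102.9] inF [117.8  76. ] yaw -0.4 tz [ 0.024  0.008 -1.   ] F [0.2 0.1 0.4] open 0.004 q6 -1.31
```

View pics/w2.png

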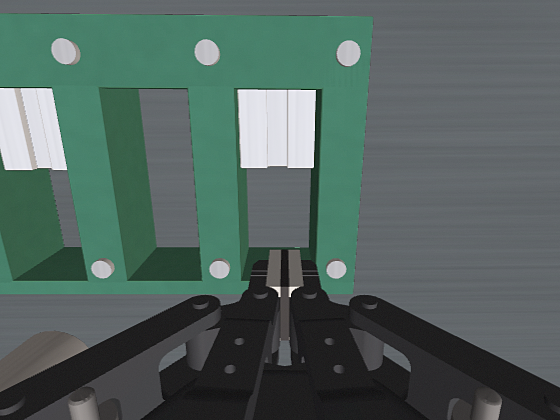

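Emit:
jog_arm(
  targets="-3 -4 -20 -0.5 1.4 0 -1;0 0 -15 0 0 0 -1;0 0 0 0 0 0 -1;0 0 0 0 0 0 -1",
)

```text
time: 3.95
eef_pos: [0.6438, 0.2737, 0.0767]
tcp_rot: [0.003, 1.0, 0.002, 0.007]
contact_force: [0.1, 0.4, 0.2]
opening: 0.003
```

```bash
python3 - <<'E'
from h import *
st()
E
```

```text
t 3.95 tcp mm [643.8 273.7  76.7] inF [119.6  74.2] yaw -0.34 tz [ 0.013  0.003 -1.   ] F [0.1 0.4 0.2] open 0.003 q6 -1.31
```

Emit:
jog_arm(
  targets="-4 -2 -12 0 0.8 0 -1;-2 0 -12 0 0 0 -1;0 0 -12 0 0 0 -1;0 0 -10 0 0 0 -1;0 0 0 0 0 0 -1;0 0 0 0 0 0 -1",
)

```text
time: 4.45
eef_pos: [0.6382, 0.2718, 0.0287]
tcp_rot: [0.003, 1.0, 0.002, 0.001]
contact_force: [0.3, -1.1, 0.5]
opening: -0.004
```

```bash
python3 - <<'E'
from h import *
st()
E
```

```text
t 4.45 tcp mm [638.2 271.8  28.7] inF [114.1  72.2] yaw -0.35 tz [ 0.002  0.005 -1.   ] F [ 0.3 -1.1  0.5] open -0.004 q6 -1.31
```

Emit:
jog_arm(
  targets="0 0 -7 0 0 0 -1;0 0 -6 0 0 0 -1;-6 0 0 0 0 0 -1;-6 0 0 0 0 0 -1;-6 0 0 0 0 0 -1;-6 0 0 0 0 0 -1;-6 0 0 0 0 0 -1;-6 0 0 0 0 0 -1",
)

```text
time: 5.12
eef_pos: [0.6159, 0.2714, 0.0204]
tcp_rot: [0.002, 1.0, 0.004, 0.024]
contact_force: [14.0, -0.2, -9.2]
opening: 0.001
```

```bash
python3 - <<'E'
from h import *
st()
E
```

```text
t 5.1167 tcp mm [615.9 271.4  20.4] inF [91.7 71.5] yaw -0.22 tz [ 0.047  0.008 -0.999] F [14.  -0.2 -9.2] open 0.001 q6 -1.3
```

Emit:
jog_arm(
  targets="-6 0 -2 0 1 0 -1;-6 0 -2 0 1 0 -1;-6 0 -2 0 1 0 -1;-6 0 -1 0 1 0 -1",
)

```text
time: 5.45
eef_pos: [0.6158, 0.2713, 0.0214]
tcp_rot: [0.002, 1.0, 0.009, 0.026]
contact_force: [15.7, -0.0, -11.0]
opening: -0.004
```

```bash
python3 - <<'E'
from h import *
st()
E
```

```text
t 5.45 tcp mm [615.8 271.3  21.4] inF [91.7 71.5] yaw -0.19 tz [ 0.051  0.019 -0.999] F [ 15.7  -0.  -11. ] open -0.004 q6 -1.31
```

Emit:
jog_arm(
  targets="-10 0 -5 0 2 0 -1;-10 0 -5 0 2 0 -1;-10 0 -5 0 2 0 -1",
)

```text
time: 5.7
eef_pos: [0.6154, 0.2714, 0.0208]
tcp_rot: [0.002, 1.0, 0.014, 0.013]
contact_force: [17.0, -1.2, -3.7]
opening: 0.003
```

```bash
python3 - <<'E'
from h import *
st();shot("wrist","w3")
E
```

```text
t 5.7 tcp mm [615.4 271.4  20.8] inF [91.3 71.6] yaw -0.2 tz [ 0.027  0.028 -0.999] F [17.  -1.2 -3.7] open 0.003 q6 -1.33
```

View pics/w3.png

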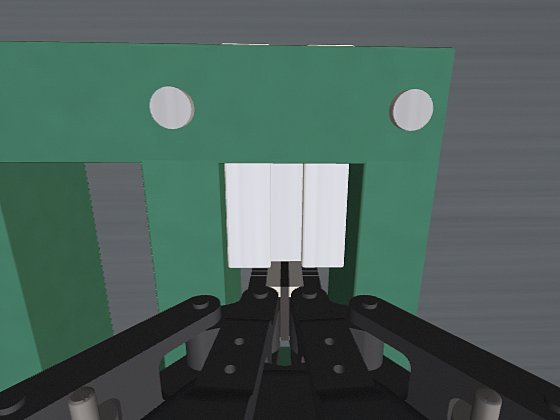

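Emit:
jog_arm(
  targets="-16 0 -4 -1 1.5 0 -1;-16 0 -4 -1 1.5 0 -1",
)

```text
time: 5.92
eef_pos: [0.6152, 0.2712, 0.0224]
tcp_rot: [0.002, 1.0, 0.003, 0.031]
contact_force: [38.1, -0.2, -20.0]
opening: -0.0
```

```bash
python3 - <<'E'
from h import *
st()
E
```

```text
t 5.9167 tcp mm [615.2 271.2  22.4] inF [91.  71.4] yaw -0.27 tz [ 0.062  0.006 -0.998] F [ 38.1  -0.2 -20. ] open -0.0 q6 -1.29
```

Emit:
jog_arm(
  targets="6 0 0 0 2 0 -1;2 0 0 0 2 0 -1;0 0 -3 0 2 0 -1;0 0 -4 0 0 0 -1;0 0 0 0 0 0 -1",
)

```text
time: 6.33
eef_pos: [0.6299, 0.2709, 0.0209]
tcp_rot: [0.003, 1.0, 0.004, -0.013]
contact_force: [-0.6, -0.3, -0.3]
opening: 0.001
```

```bash
python3 - <<'E'
from h import *
st()
E
```

```text
t 6.3333 tcp mm [629.9 270.9  20.9] inF [105.8  71.2] yaw -0.38 tz [-0.025  0.009 -1.   ] F [-0.6 -0.3 -0.3] open 0.001 q6 -1.32
```

Emit:
jog_arm(
  targets="0 1 -6 -0.5 0.5 0 -1;0 0 -6 0 0.5 0 -1;0 0 -3 0 0 0 -1;0 0 0 0 0 0 -1",
)

```text
time: 6.67
eef_pos: [0.6296, 0.2728, 0.0121]
tcp_rot: [0.002, 1.0, -0.001, -0.022]
contact_force: [-1.0, 0.2, 0.7]
opening: -0.001
```

```bash
python3 - <<'E'
from h import *
st()
E
```

```text
t 6.6667 tcp mm [629.6 272.8  12.1] inF [105.4  73.1] yaw -0.21 tz [-0.043 -0.002 -0.999] F [-1.   0.2  0.7] open -0.001 q6 -1.32
```

Emit:
jog_arm(
  targets="-8 0 -2 0 0.3 0 -1;-9 0 -2 0 0.3 0 -1;-9 0 -2 0 0.5 0 -1;-9 0 -2 0 0.5 0 -1",
)

```text
time: 7.0
eef_pos: [0.6154, 0.2731, 0.0119]
tcp_rot: [0.001, 1.0, 0.002, -0.004]
contact_force: [24.3, -0.7, -11.9]
opening: -0.0
```

```bash
python3 - <<'E'
from h import *
st()
E
```

```text
t 7.0 tcp mm [615.4 273.1  11.9] inF [91.2 73.3] yaw -0.13 tz [-0.007  0.005 -1.   ] F [ 24.3  -0.7 -11.9] open -0.0 q6 -1.31
```

Emit:
jog_arm(
  targets="-10 0 -8 0 2 0 -1;-10 0 -8 0 2 0 -1;-10 0 -8 0 2 0 -1",
)

```text
time: 7.25
eef_pos: [0.6143, 0.2738, 0.0107]
tcp_rot: [-0.0, 1.0, 0.006, -0.02]
contact_force: [7.3, -6.3, 17.5]
opening: 0.001
```

```bash
python3 - <<'E'
from h import *
st();shot("scene","s3")
E
```

```text
t 7.25 tcp mm [614.3 273.8  10.7] inF [90.1 74. ] yaw 0.04 tz [-0.04   0.012 -0.999] F [ 7.3 -6.3 17.5] open 0.001 q6 -1.33
```

View pics/s3.png

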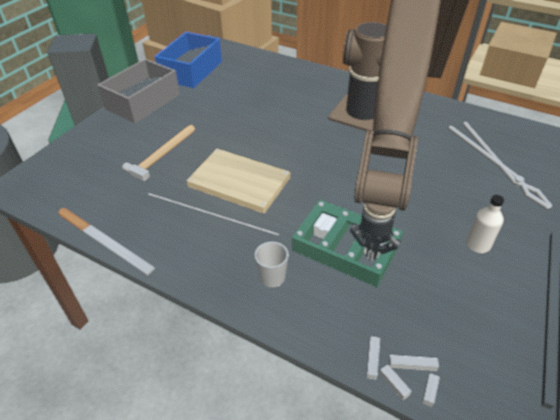

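Emit:
jog_arm(
  targets="-16 -1 -6 -0.5 1.2 0 -1;-16 -1 -6 0 1.2 0 -1;-16 0 -6 0 1.2 0 -1",
)

```text
time: 7.55
eef_pos: [0.6084, 0.2737, 0.0111]
tcp_rot: [-0.0, 1.0, 0.01, 0.006]
contact_force: [24.7, -2.3, -1.2]
opening: -0.002
```

```bash
python3 - <<'E'
from h import *
st()
E
```

```text
t 7.55 tcp mm [608.4 273.7  11.1] inF [84.2 73.8] yaw 0.05 tz [ 0.011  0.02  -1.   ] F [24.7 -2.3 -1.2] open -0.002 q6 -1.32
```

Moving now (6 mm). Keep on.

Emit:
jog_arm(
  targets="-16 -1 -6 -1 2 -0.3 -1;-16 -1 -6 -0.5 2 0 -1;-16 0 -6 0 2 0 -1;-16 0 -6 0 2 0 -1",
)

```text
time: 7.88
eef_pos: [0.6043, 0.2736, 0.0111]
tcp_rot: [0.002, 1.0, 0.008, 0.017]
contact_force: [27.1, -1.9, -4.4]
opening: 0.003
```

```bash
python3 - <<'E'
from h import *
st()
E
```

```text
t 7.8833 tcp mm [604.3 273.6  11.1] inF [80.1 73.7] yaw -0.16 tz [ 0.034  0.016 -0.999] F [27.1 -1.9 -4.4] open 0.003 q6 -1.3
```

Emit:
jog_arm(
  targets="-22 -1 -8 -1 4 0 -1;-22 0 -8 0 3 0 -1;-22 0 -8 0 3 0 -1;-22 0 -8 0 3 0 -1",
)

```text
time: 8.22
eef_pos: [0.6, 0.2741, 0.0111]
tcp_rot: [-0.0, 1.0, 0.014, 0.014]
contact_force: [40.3, -1.1, -8.4]
opening: -0.002
```

```bash
python3 - <<'E'
from h import *
st()
E
```

```text
t 8.2167 tcp mm [600.  274.1  11.1] inF [75.9 74.1] yaw 0.03 tz [ 0.027  0.027 -0.999] F [40.3 -1.1 -8.4] open -0.002 q6 -1.32
```

```bash
python3 - <<'E'
from h import *
st();p=shot("wrist","w4");q=shot("scene","s4")
cv2.imwrite("pics/s4c.png",cv2.resize(q["pixels"][190:290,280:420],None,fx=5,fy=5))
E
```

```text
t 8.2167 tcp mm [600.  274.1  11.1] inF [75.9 74.1] yaw 0.03 tz [ 0.027  0.027 -0.999] F [40.3 -1.1 -8.4] open -0.002 q6 -1.32
```

View pics/w4.png

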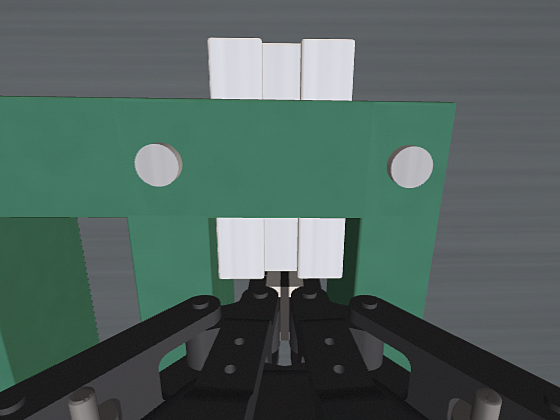

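View pics/s4c.png

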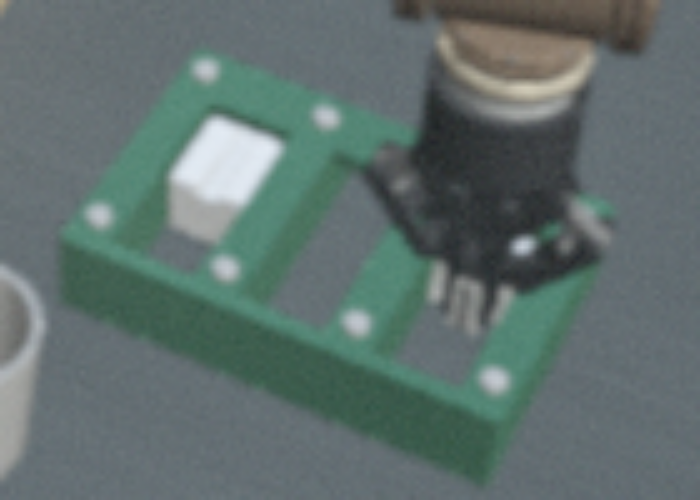

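Emit:
jog_arm(
  targets="4 -1 2 -1 2 0 -1;0 -1 2 -0.5 2 0 -1;0 0 2 0 1 0 -1;0 0 0 0 0 0 -1",
)

```text
time: 8.65
eef_pos: [0.6101, 0.2716, 0.0197]
tcp_rot: [0.001, 1.0, 0.002, -0.024]
contact_force: [0.5, 0.4, -0.0]
opening: 0.0
```

```bash
python3 - <<'E'
from h import *
st()
E
```

```text
t 8.65 tcp mm [610.1 271.6  19.7] inF [85.9 71.7] yaw -0.16 tz [-0.048  0.003 -0.999] F [ 0.5  0.4 -0. ] open 0.0 q6 -1.32
```

Emit:
jog_arm(
  targets="-8 0 -3 0 0 0 -1;-14 0 -3 0 0.5 0 -1;-14 0 -3 0 1 0 -1;-14 0 -3 0 1 0 -1",
)

```text
time: 8.98
eef_pos: [0.578, 0.272, 0.0125]
tcp_rot: [-0.0, 1.0, 0.004, -0.015]
contact_force: [19.8, -4.0, 2.3]
opening: -0.001
```

```bash
python3 - <<'E'
from h import *
st()
E
```

```text
t 8.9833 tcp mm [578.  272.   12.5] inF [53.8 71.8] yaw 0.03 tz [-0.031  0.009 -0.999] F [19.8 -4.   2.3] open -0.001 q6 -1.31
```

Emit:
jog_arm(
  targets="-5 0 0 0 0.3 0 -1;0 0 0 0 0 0 -1",
)

```text
time: 9.15
eef_pos: [0.5773, 0.2719, 0.0134]
tcp_rot: [-0.001, 1.0, 0.005, -0.008]
contact_force: [0.5, 0.4, 0.2]
opening: 0.003
```

```bash
python3 - <<'E'
from h import *
st()
E
```

```text
t 9.15 tcp mm [577.3 271.9  13.4] inF [53.2 71.6] yaw 0.12 tz [-0.015  0.011 -1.   ] F [0.5 0.4 0.2] open 0.003 q6 -1.31
```

Emit:
jog_arm(
  targets="-9 0 -2 0 0.5 0 -1;-8 0 -2 0 0.5 0 -1;2 0 0 0 0 0 -1",
)

```text
time: 9.4
eef_pos: [0.5754, 0.272, 0.0136]
tcp_rot: [-0.002, 1.0, 0.008, 0.006]
contact_force: [-0.5, -0.2, -0.2]
opening: 0.0
```

```bash
python3 - <<'E'
from h import *
st()
E
```

```text
t 9.4 tcp mm [575.4 272.   13.6] inF [51.2 71.7] yaw 0.27 tz [ 0.013  0.016 -1.   ] F [-0.5 -0.2 -0.2] open 0.0 q6 -1.31
```

Emit:
jog_arm(
  targets="6 0 6 -0.8 -0.4 -0.8 -1;2 0 25 0 0 0 -1;2 0 30 0 0 0 -1;12 -20 10 0 0 0 -1;12 -30 0 0 0 0 -1;12 -30 0 0 0 0 -1;12 -30 0 0 0 0 -1;10 -30 0 0 0 0 -1;0 0 0 0 0 0 -1;0 0 0 0 0 0 -1",
)

```text
time: 10.23
eef_pos: [0.618, 0.1306, 0.0713]
tcp_rot: [-0.001, 1.0, -0.001, -0.009]
contact_force: [-1.0, 0.1, -0.6]
opening: -0.001
```

```bash
python3 - <<'E'
from h import *
st();shot("wrist","w5")
E
```

```text
t 10.2333 tcp mm [618.  130.6  71.3] inF [ 95.3 -69.2] yaw 0.09 tz [-0.019 -0.003 -1.   ] F [-1.   0.1 -0.6] open -0.001 q6 -1.52
```

View pics/w5.png

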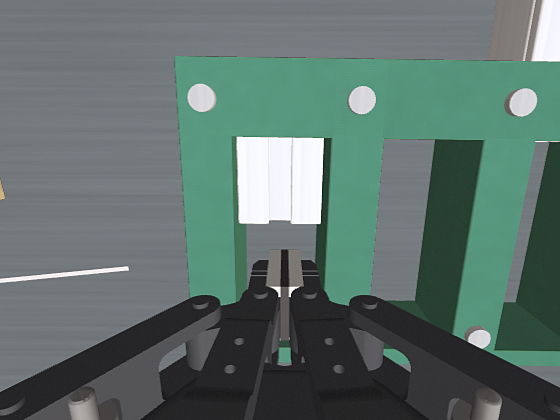

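Emit:
jog_arm(
  targets="16 -3 0 0 0 -0.6 -1;0 0 0 0 0 0 -1;0 0 -15 0 0.5 0 -1;-1 0 -15 0 0.5 0 -1;-1 0 -15 0 0.5 0 -1;-1 0 -6 0 0 0 -1;0 0 0 0 0 0 -1;0 0 0 0 0 0 -1",
)

```text
time: 10.95
eef_pos: [0.6235, 0.1355, 0.0154]
tcp_rot: [-0.001, 1.0, -0.002, -0.027]
contact_force: [-1.4, -3.4, 3.5]
opening: 0.0
```

```bash
python3 - <<'E'
from h import *
st()
E
```

```text
t 10.95 tcp mm [623.5 135.5  15.4] inF [100.8 -64.2] yaw 0.16 tz [-0.053 -0.004 -0.999] F [-1.4 -3.4  3.5] open 0.0 q6 -1.52
```

Emit:
jog_arm(
  targets="2 -5 2 0 -0.5 0 -1;2 -3 0 0 0 -0.5 -1;0 0 0 0 0 0 -1;0 0 0 0 0 0 -1",
)

```text
time: 11.28
eef_pos: [0.6259, 0.1279, 0.016]
tcp_rot: [0.003, 1.0, -0.002, -0.023]
contact_force: [0.3, 0.0, 0.3]
opening: -0.001
```

```bash
python3 - <<'E'
from h import *
st()
E
```

```text
t 11.2833 tcp mm [625.9 127.9  16. ] inF [103.3 -71.8] yaw -0.32 tz [-0.047 -0.003 -0.999] F [0.3 0.  0.3] open -0.001 q6 -1.52
```

Emit:
jog_arm(
  targets="-8 0 -1 0 0.3 0 -1;-10 0 -3 0 0.5 0 -1;-14 0 -3 0 1 0 -1;-14 0 -3 0 1 0 -1",
)

```text
time: 11.62
eef_pos: [0.6086, 0.1274, 0.0179]
tcp_rot: [0.004, 1.0, -0.0, -0.007]
contact_force: [18.6, 0.9, -2.0]
opening: 0.003
```

```bash
python3 - <<'E'
from h import *
st()
E
```

```text
t 11.6167 tcp mm [608.6 127.4  17.9] inF [ 86.  -72.5] yaw -0.45 tz [-0.014 -0.    -1.   ] F [18.6  0.9 -2. ] open 0.003 q6 -1.52
```

Emit:
jog_arm(
  targets="-14 0 -4 0 1.5 0 -1;-14 0 -4 0 1.5 0 -1;-14 0 -4 0 1.5 0 -1",
)

```text
time: 11.87
eef_pos: [0.6054, 0.1275, 0.02]
tcp_rot: [0.006, 1.0, 0.002, 0.01]
contact_force: [33.1, 2.8, -20.1]
opening: -0.003
```

```bash
python3 - <<'E'
from h import *
st()
E
```

```text
t 11.8667 tcp mm [605.4 127.5  20. ] inF [ 82.8 -72.5] yaw -0.67 tz [ 0.02   0.005 -1.   ] F [ 33.1   2.8 -20.1] open -0.003 q6 -1.52
```

Emit:
jog_arm(
  targets="6 0 0 0 2 0.2 -1;2 0 -4 0 2 0.2 -1;0 0 -5 0 1 0 -1;0 0 -5 0 0 0 -1;0 0 0 0 0 0 -1",
)

```text
time: 12.28
eef_pos: [0.6181, 0.1274, 0.012]
tcp_rot: [0.003, 1.0, 0.002, -0.029]
contact_force: [-1.2, 0.3, 0.6]
opening: 0.001
```

```bash
python3 - <<'E'
from h import *
st()
E
```

```text
t 12.2833 tcp mm [618.1 127.4  12. ] inF [ 95.5 -72.4] yaw -0.3 tz [-0.057  0.004 -0.998] F [-1.2  0.3  0.6] open 0.001 q6 -1.53
```

Emit:
jog_arm(
  targets="-10 0 -3 0 0.5 0 -1;-14 0 -4 0 1 0 -1;-14 0 -4 0 1.5 0 -1;-14 0 -5 0 1.5 0 -1",
)

```text
time: 12.62
eef_pos: [0.6041, 0.1283, 0.0114]
tcp_rot: [0.002, 1.0, 0.004, -0.012]
contact_force: [27.7, 1.4, -5.5]
opening: -0.003
```

```bash
python3 - <<'E'
from h import *
st()
E
```

```text
t 12.6167 tcp mm [604.1 128.3  11.4] inF [ 81.5 -71.7] yaw -0.28 tz [-0.024  0.008 -1.   ] F [27.7  1.4 -5.5] open -0.003 q6 -1.53
```

Emit:
jog_arm(
  targets="4 0 2 0 1 0 -1;0 0 2 0 1 0 -1;0 0 2 0 0.5 0 -1;0 0 0 0 0 0 -1",
)

```text
time: 12.95
eef_pos: [0.6072, 0.1285, 0.0173]
tcp_rot: [0.002, 0.999, 0.004, -0.033]
contact_force: [0.4, -0.2, -0.5]
opening: 0.001
```

```bash
python3 - <<'E'
from h import *
st()
E
```

```text
t 12.95 tcp mm [607.2 128.5  17.3] inF [ 84.6 -71.4] yaw -0.3 tz [-0.066  0.008 -0.998] F [ 0.4 -0.2 -0.5] open 0.001 q6 -1.53
```

Emit:
jog_arm(
  targets="6 0 3 0 0 0 -1;-6 0 -2 0 0 0 -1;-14 0 -4 0 0.5 0 -1;-14 0 -4 0 1 0 -1;-14 0 -4 0 1 0 -1",
)

```text
time: 13.37
eef_pos: [0.5877, 0.1288, 0.0133]
tcp_rot: [0.004, 1.0, 0.006, -0.021]
contact_force: [18.4, 0.4, -0.3]
opening: -0.003
```

```bash
python3 - <<'E'
from h import *
st()
E
```

```text
t 13.3667 tcp mm [587.7 128.8  13.3] inF [ 65.1 -71.3] yaw -0.42 tz [-0.042  0.011 -0.999] F [18.4  0.4 -0.3] open -0.003 q6 -1.53
```

Sliding again. Continue to keeper x ≈ 50.

Emit:
jog_arm(
  targets="-14 0 -4 0 1 0 -1;-14 0 -4 0 1 0 -1",
)

```text
time: 13.53
eef_pos: [0.5804, 0.1289, 0.0137]
tcp_rot: [0.005, 1.0, 0.007, -0.009]
contact_force: [19.3, 1.5, -1.7]
opening: 0.0
```

```bash
python3 - <<'E'
from h import *
st()
E
```

```text
t 13.5333 tcp mm [580.4 128.9  13.7] inF [ 57.8 -71.2] yaw -0.55 tz [-0.018  0.014 -1.   ] F [19.3  1.5 -1.7] open 0.0 q6 -1.53
```

Emit:
jog_arm(
  targets="-13 0 -5 -0.4 1.5 0 -1;-11 0 -5 -0.4 1.5 0 -1;0 0 0 0 0 0 -1",
)

```text
time: 13.78
eef_pos: [0.5795, 0.1289, 0.0148]
tcp_rot: [0.006, 1.0, 0.001, -0.003]
contact_force: [-1.7, 0.5, -0.3]
opening: -0.001
```

```bash
python3 - <<'E'
from h import *
st();shot("wrist","w6")
E
```

```text
t 13.7833 tcp mm [579.5 128.9  14.8] inF [ 56.9 -71.3] yaw -0.69 tz [-0.006  0.002 -1.   ] F [-1.7  0.5 -0.3] open -0.001 q6 -1.51
```

View pics/w6.png

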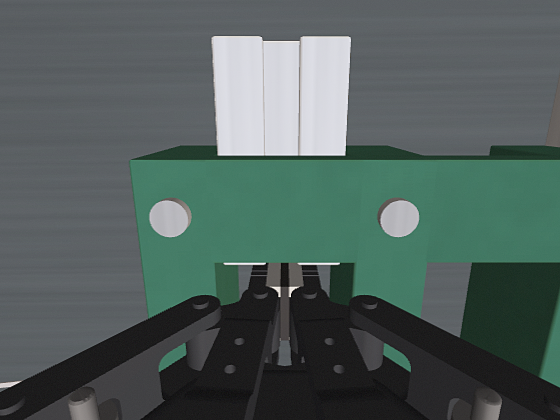

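Emit:
jog_arm(
  targets="5 0 6 0 0 0 -1;0 0 25 0 0 0 -1;0 0 30 0 0 0 -1;0 0 25 0 0 0 -1;-20 0 0 0 0 0 1;-22 0 0 0 0 0 1;-22 0 0 0 0 0 1;-18 0 0 0 0 0 1;0 0 0 0 0 0 1;0 0 0 0 0 0 1",
)

```text
time: 14.67
eef_pos: [0.4849, 0.129, 0.0965]
tcp_rot: [0.005, 1.0, 0.001, -0.021]
contact_force: [-0.0, 0.9, 0.1]
opening: 0.852
```

```bash
python3 - <<'E'
from h import *
st();shot("wrist","w7");shot("top","t7")
E
```

```text
t 14.6667 tcp mm [484.9 129.   96.5] inF [-37.8 -72.2] yaw -0.61 tz [-0.041  0.001 -0.999] F [-0.   0.9  0.1] open 0.852 q6 -1.51
```

View pics/w7.png

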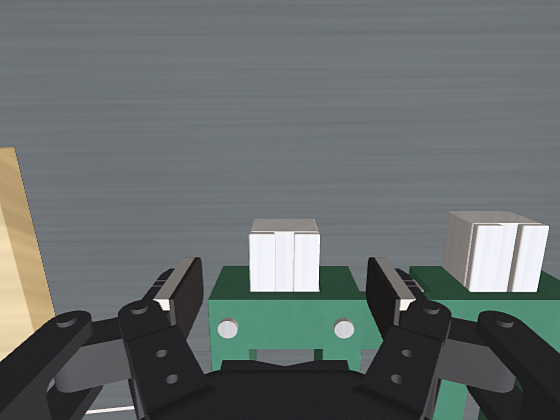

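View pics/t7.png

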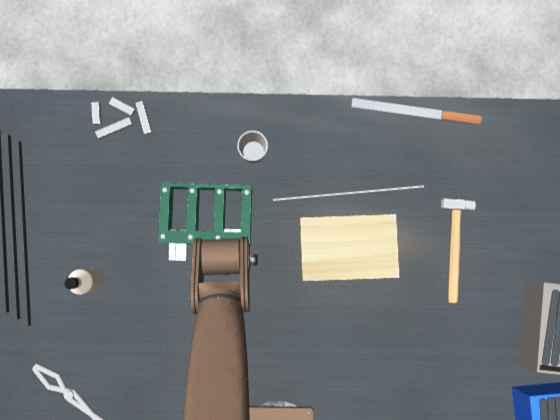

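Emit:
jog_arm(
  targets="16 0 -5 0 -2 0 1;0 0 -20 0 0 0 1;0 0 -20 0 0 0 1;0 0 -10 0 0 0 1;0 0 0 0 0 0 1;0 0 0 0 0 0 1",
)

```text
time: 15.27
eef_pos: [0.5086, 0.1286, 0.0404]
tcp_rot: [0.006, 1.0, 0.001, -0.001]
contact_force: [-0.5, 0.1, 0.4]
opening: 1.002
```

```bash
python3 - <<'E'
from h import *
st()
E
```

```text
t 15.2667 tcp mm [508.6 128.6  40.4] inF [-14.  -72.4] yaw -0.68 tz [-0.001  0.002 -1.   ] F [-0.5  0.1  0.4] open 1.002 q6 -1.51
```

Emit:
jog_arm(
  targets="-5 0 -10 0 0 0 1;0 0 -12 0 0 0 1;0 0 -10 0 0 0 1;0 0 0 0 0 0 1;0 0 0 0 0 0 1",
)

```text
time: 15.68
eef_pos: [0.505, 0.1287, 0.0074]
tcp_rot: [0.006, 1.0, 0.001, 0.001]
contact_force: [0.5, -0.7, 0.9]
opening: 1.0
```

```bash
python3 - <<'E'
from h import *
st()
E
```

```text
t 15.6833 tcp mm [505.  128.7   7.4] inF [-17.6 -72.3] yaw -0.69 tz [ 0.002  0.002 -1.   ] F [ 0.5 -0.7  0.9] open 1.0 q6 -1.51
```

Emit:
jog_arm(
  targets="0 0 0 0 0 0 -1;0 0 0 0 0 0 -1;0 0 0 0 0 0 -1;0 0 0 0 0 0 -1;0 0 0 0 0 0 -1;0 0 0 0 0 0 -1;0 0 0 0 0 0 -1;0 0 0 0 0 0 -1",
  force=80,
)

```text
time: 16.35
eef_pos: [0.5054, 0.1286, 0.0082]
tcp_rot: [0.006, 1.0, 0.001, 0.002]
contact_force: [-0.1, 0.1, -1.5]
opening: 0.513
```

```bash
python3 - <<'E'
from h import *
st()
E
```

```text
t 16.35 tcp mm [505.4 128.6   8.2] inF [-17.2 -72.4] yaw -0.65 tz [ 0.003  0.001 -1.   ] F [-0.1  0.1 -1.5] open 0.513 q6 -1.51
```

Emit:
jog_arm(
  targets="-14 0 0 0 0 0 -1;-14 0 0 0 0 0 -1;-14 0 0 0 0 0 -1;-14 0 0 0 0 0 -1",
)

```text
time: 16.68
eef_pos: [0.4924, 0.1288, 0.0163]
tcp_rot: [0.007, 0.998, 0.004, 0.063]
contact_force: [49.0, 6.6, -58.7]
opening: 0.51
```

```bash
python3 - <<'E'
from h import *
st()
E
```

```text
t 16.6833 tcp mm [492.4 128.8  16.3] inF [-30.2 -72.3] yaw -0.81 tz [ 0.125  0.008 -0.992] F [ 49.    6.6 -58.7] open 0.51 q6 -1.5
```

Emit:
jog_arm(
  targets="0 0 -4 0 3 0 -1;0 0 -4 0 2 0 -1",
)

```text
time: 16.85
eef_pos: [0.4906, 0.1289, 0.0108]
tcp_rot: [0.006, 1.0, 0.004, 0.016]
contact_force: [-14.9, -2.4, 23.7]
opening: 0.513
```

```bash
python3 - <<'E'
from h import *
st()
E
```

```text
t 16.85 tcp mm [490.6 128.9  10.8] inF [-32.  -72.2] yaw -0.73 tz [ 0.031  0.007 -0.999] F [-14.9  -2.4  23.7] open 0.513 q6 -1.51
```

Emit:
jog_arm(
  targets="-8 0 -1 0 1.5 0 -1;-8 0 -2 0 1.5 0 -1",
)

```text
time: 17.02
eef_pos: [0.488, 0.129, 0.0131]
tcp_rot: [0.007, 1.0, 0.004, 0.005]
contact_force: [14.9, 1.2, -8.2]
opening: 0.51
```

```bash
python3 - <<'E'
from h import *
st()
E
```

```text
t 17.0167 tcp mm [488.  129.   13.1] inF [-34.6 -72.2] yaw -0.77 tz [ 0.011  0.008 -1.   ] F [14.9  1.2 -8.2] open 0.51 q6 -1.51
```

Emit:
jog_arm(
  targets="-12 0 -4 0 1.5 0 -1;-12 0 -4 0 2 0 -1;-12 0 -4 0 2 0 -1",
)

```text
time: 17.27
eef_pos: [0.483, 0.1291, 0.0139]
tcp_rot: [0.007, 1.0, 0.005, -0.004]
contact_force: [16.3, 1.7, -2.3]
opening: 0.513
```

```bash
python3 - <<'E'
from h import *
st()
E
```

```text
t 17.2667 tcp mm [483.  129.1  13.9] inF [-39.6 -72.1] yaw -0.83 tz [-0.008  0.01  -1.   ] F [16.3  1.7 -2.3] open 0.513 q6 -1.51
```

Emit:
jog_arm(
  targets="-14 0 -5 0 1.5 0 -1;-14 0 -5 0 1.5 0 -1;-14 0 -5 0 1.5 0 -1",
)

```text
time: 17.52
eef_pos: [0.4749, 0.1293, 0.0133]
tcp_rot: [0.007, 1.0, 0.006, -0.002]
contact_force: [16.7, 0.8, -1.3]
opening: 0.515
```

```bash
python3 - <<'E'
from h import *
st();shot("wrist","w8")
E
```

```text
t 17.5167 tcp mm [474.9 129.3  13.3] inF [-47.8 -72. ] yaw -0.86 tz [-0.004  0.013 -1.   ] F [16.7  0.8 -1.3] open 0.515 q6 -1.52
```

View pics/w8.png

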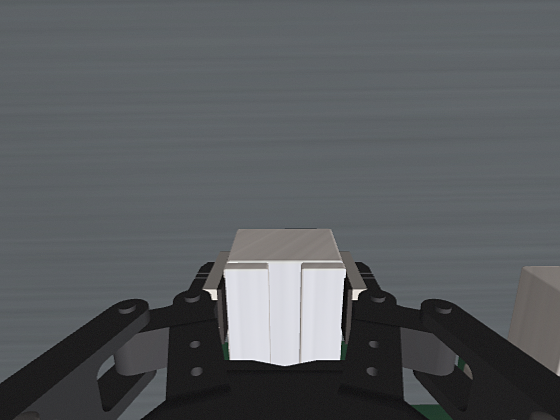

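Emit:
jog_arm(
  targets="-14 0 -5 -0.4 1.5 0 -1;-14 0 -5 -0.4 1.5 0 -1;-12 0 -3 0 1 0 -1",
)

```text
time: 17.82
eef_pos: [0.4664, 0.1295, 0.0138]
tcp_rot: [0.009, 1.0, 0.001, 0.002]
contact_force: [14.9, -0.9, -7.7]
opening: 0.511
```

```bash
python3 - <<'E'
from h import *
st()
E
```

```text
t 17.8167 tcp mm [466.4 129.5  13.8] inF [-56.3 -71.9] yaw -1.05 tz [ 0.004  0.002 -1.   ] F [14.9 -0.9 -7.7] open 0.511 q6 -1.49
```

Emit:
jog_arm(
  targets="-14 0 -4 0 1.5 0.3 -1;-14 0 -4 0 1.5 0 -1;-10 0 -2 0 1 0 -1",
)

```text
time: 18.07
eef_pos: [0.4478, 0.13, 0.0141]
tcp_rot: [0.007, 1.0, 0.002, -0.009]
contact_force: [1.6, -0.7, -0.4]
opening: 0.512
```

```bash
python3 - <<'E'
from h import *
st();p=shot("top","t8");cv2.imwrite("pics/t8c.png",cv2.resize(p["pixels"][170:300,140:290],None,fx=4,fy=4))
E
```

```text
t 18.0667 tcp mm [447.8 130.   14.1] inF [-74.8 -71.6] yaw -0.84 tz [-0.019  0.005 -1.   ] F [ 1.6 -0.7 -0.4] open 0.512 q6 -1.5
```

View pics/t8c.png

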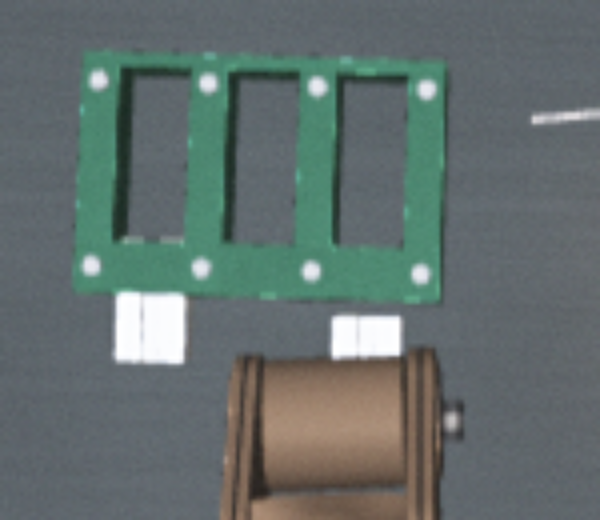

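Emit:
jog_arm(
  targets="0 0 -4 0 -1 0 -1;0 0 -3 0 0 0 -1;0 0 0 0 0 0 -1",
)

```text
time: 18.37
eef_pos: [0.4462, 0.1301, 0.0127]
tcp_rot: [0.007, 1.0, 0.002, -0.004]
contact_force: [1.3, 0.7, -2.8]
opening: 0.511
```

```bash
python3 - <<'E'
from h import *
st()
E
```

```text
t 18.3667 tcp mm [446.2 130.1  12.7] inF [-76.4 -71.5] yaw -0.77 tz [-0.009  0.003 -1.   ] F [ 1.3  0.7 -2.8] open 0.511 q6 -1.5
```

Emit:
jog_arm(
  targets="0 0 0 0 0 0 1;0 0 0 0 0 0 1;0 0 0 0 0 0 1;0 0 0 0 0 0 1;8 0 -2 0 0 0 1;8 0 -2 0 0 0 1;7 0 -1 0 0 0 1;0 0 0 0 0 0 1;0 0 0 0 0 0 1",
)

```text
time: 19.12
eef_pos: [0.4671, 0.13, 0.0039]
tcp_rot: [0.007, 1.0, 0.001, -0.01]
contact_force: [-0.0, 0.7, 0.1]
opening: 1.003
```

```bash
python3 - <<'E'
from h import *
st();shot("wrist","w9")
E
```

```text
t 19.1167 tcp mm [467.1 130.    3.9] inF [-55.6 -71.4] yaw -0.77 tz [-0.02   0.003 -1.   ] F [-0.   0.7  0.1] open 1.003 q6 -1.5
```

View pics/w9.png

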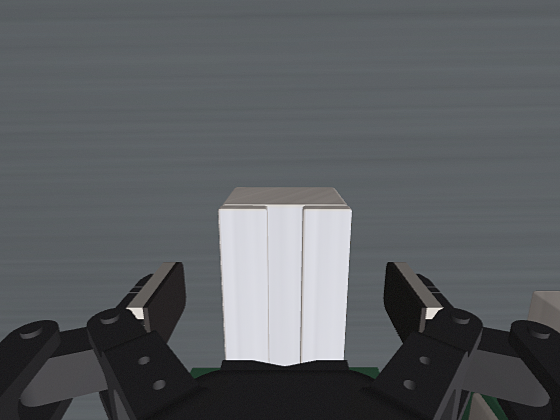

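```bash
python3 - <<'E'
from h import *
p=read_camera("wrist")
for u in((219,209),(351,209),(285,209)): print((bp(p,u,.04)*1000).round(1), (tk(bp(p,u,.04)[:2],K)*1000).round(1))
E
```

```text
[429.4 108.6  40. ] [-93.1 -93.2]
[430.  152.5  40. ] [-92.9 -49.3]
[429.7 130.5  40. ] [-93.  -71.3]
```

Emit:
jog_arm(
  targets="5 0 4 0 -1 0 1;0 0 0 0 0 0 1",
)

```text
time: 19.38
eef_pos: [0.472, 0.13, 0.0082]
tcp_rot: [0.007, 1.0, 0.002, -0.001]
contact_force: [-0.3, -1.1, 0.2]
opening: 1.004
```

```bash
python3 - <<'E'
from h import *
st()
E
```

```text
t 19.3833 tcp mm [472.  130.    8.2] inF [-50.7 -71.3] yaw -0.76 tz [-0.002  0.003 -1.   ] F [-0.3 -1.1  0.2] open 1.004 q6 -1.5
```

Emit:
jog_arm(
  targets="0 0 0 0 0 0 -1;0 0 0 0 0 0 -1;0 0 0 0 0 0 -1;0 0 0 0 0 0 -1;0 0 0 0 0 0 -1;0 0 0 0 0 0 -1;0 0 12 0 0 0 -1;0 0 20 0 0 0 -1;0 0 20 0 0 0 -1;0 0 10 0 0 0 -1",
)

```text
time: 20.22
eef_pos: [0.4649, 0.1296, 0.0666]
tcp_rot: [0.007, 1.0, 0.001, -0.008]
contact_force: [-0.4, -0.7, -2.3]
opening: 0.516
```

```bash
python3 - <<'E'
from h import *
st()
E
```

```text
t 20.2167 tcp mm [464.9 129.6  66.6] inF [-57.7 -71.8] yaw -0.75 tz [-0.016  0.002 -1.   ] F [-0.4 -0.7 -2.3] open 0.516 q6 -1.5
```

Emit:
jog_arm(
  targets="6 -20 2 0 0 0.3 -1;6 -32 2 0 0 0.4 -1;6 -32 2 0 0 0.4 -1;6 -32 0 0 0 0.4 -1;6 -32 0 0 0 0.4 -1;6 -32 0 0 0 0.4 -1;6 -32 0 0 0 0.4 -1;6 -32 0 0 0 0.4 -1;6 -25 0 0 0 0.4 -1;0 0 0 0 0 0 -1",
)

```text
time: 21.05
eef_pos: [0.515, -0.1489, 0.0694]
tcp_rot: [-0.029, 1.0, 0.002, -0.01]
contact_force: [0.4, -0.2, -2.9]
opening: 0.509
```

```bash
python3 - <<'E'
from fit import *
st();S=read_camera("scene");cv2.imwrite("pics/s9.png",S["pixels"])
E
```

```text
t 21.05 tcp mm [ 515.  -148.9   69.4] inF [  -4.7 -349.8] yaw 3.31 tz [-0.019  0.003 -1.   ] F [ 0.4 -0.2 -2.9] open 0.509 q6 -2.09
```

View pics/s9.png

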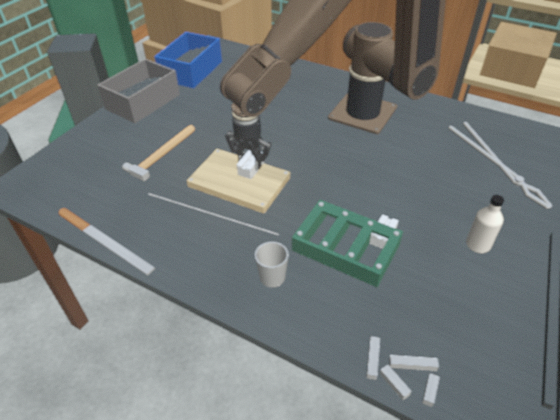

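Emit:
jog_arm(
  targets="6 -25 0 0 0 -0.1 -1;5 -25 0 0 0 -0.1 -1;5 -25 0 0 0 -0.1 -1;4 -22 0 0 -1 -0.1 -1;0 0 0 0 0 0 -1;0 0 0 0 0 0 -1",
)

```text
time: 21.6
eef_pos: [0.5295, -0.2393, 0.0621]
tcp_rot: [-0.027, 1.0, 0.008, -0.007]
contact_force: [-0.4, 1.2, -2.1]
opening: 0.516
```

```bash
python3 - <<'E'
from fit import *
st();S=read_camera("scene");T=read_camera("top");cv2.imwrite("pics/t10.png",T["pixels"]);cv2.imwrite("pics/s10.png",S["pixels"]);cv2.imwrite("pics/s10c.png",cv2.resize(S["pixels"][100:230,150:320],None,fx=4,fy=4))
print(localize("carrier",[S],(.5229,-.188,.05))[1].x)
W=shot("wrist","w10")
E
```

```text
t 21.6 tcp mm [ 529.5 -239.3   62.1] inF [  10.7 -440. ] yaw 3.03 tz [-0.015  0.016 -1.   ] F [-0.4  1.2 -2.1] open 0.516 q6 -2.23
[ 0.5227 -0.1874  0.0449]
```

View pics/s10c.png

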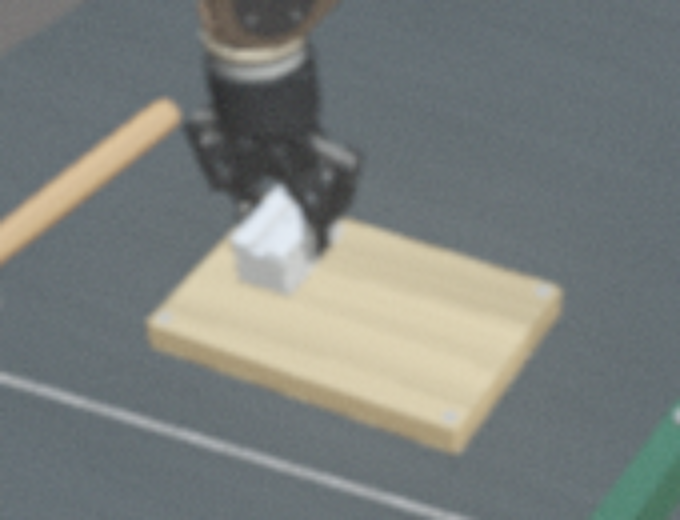

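View pics/w10.png

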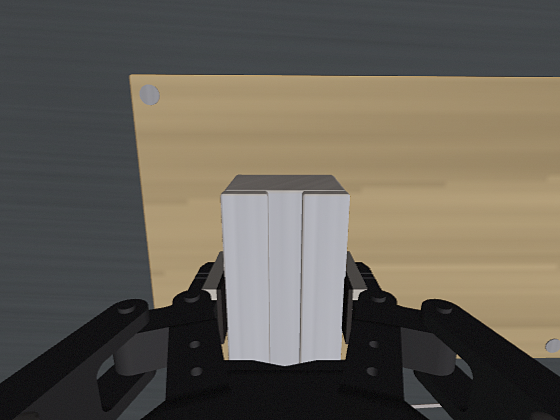

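View pics/t10.png

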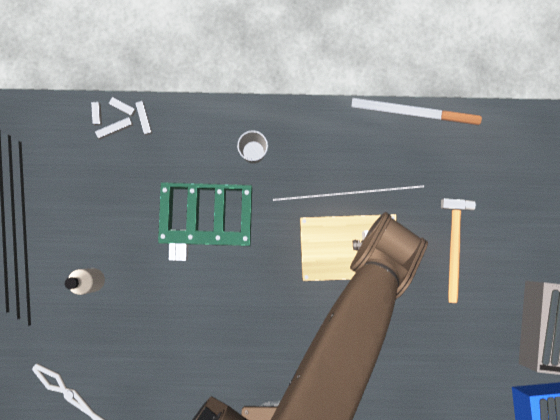

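Emit:
jog_arm(
  targets="4 -7 -2 -0.5 -0.4 0 -1;3 -5 -5 -0.4 -0.4 0 -1;0 0 -6 0 0 0 -1;0 0 -2 0 0 0 -1;0 0 0 0 0 0 -1",
)

```text
time: 22.17
eef_pos: [0.5371, -0.2475, 0.0454]
tcp_rot: [-0.03, 1.0, -0.0, -0.0]
contact_force: [0.0, 0.6, -2.9]
opening: 0.512
```

```bash
python3 - <<'E'
from h import *
st(np.array([.5229,-.188,.0504]))
E
```

```text
t 22.1667 tcp mm [ 537.1 -247.5   45.4] inF [ 11.2 -60.2] yaw 3.4 tz [-0.001 -0.    -1.   ] F [ 0.   0.6 -2.9] open 0.512 q6 -2.23
```

Level. Lower gently.

Emit:
jog_arm(
  targets="0 -4 -4 0 0 -0.4 -1;0 0 -4 0 0 0 -1;0 0 -3 0 0 0 -1;0 0 -1 0 0 0 -1;0 0 0 0 0 0 -1",
)

```text
time: 22.58
eef_pos: [0.5376, -0.2519, 0.0346]
tcp_rot: [-0.026, 1.0, 0.001, -0.001]
contact_force: [-0.1, -0.3, -3.4]
opening: 0.514
```

```bash
python3 - <<'E'
from h import *
st(np.array([.5229,-.188,.0504]))
E
```

```text
t 22.5833 tcp mm [ 537.6 -251.9   34.6] inF [ 11.4 -64.5] yaw 2.97 tz [-0.002  0.001 -1.   ] F [-0.1 -0.3 -3.4] open 0.514 q6 -2.23
```

Emit:
jog_arm(
  targets="0 0 -2 0 0 0 -1;0 0 -1 0 0 0 -1;0 0 0 0 0 0 -1",
)

```text
time: 22.83
eef_pos: [0.5383, -0.2524, 0.0344]
tcp_rot: [-0.026, 1.0, 0.001, -0.001]
contact_force: [1.1, -0.4, -2.1]
opening: 0.516
```

```bash
python3 - <<'E'
from h import *
st(np.array([.5229,-.188,.0504]))
E
```

```text
t 22.8333 tcp mm [ 538.3 -252.4   34.4] inF [ 12.1 -65.1] yaw 2.97 tz [-0.002  0.001 -1.   ] F [ 1.1 -0.4 -2.1] open 0.516 q6 -2.23
```

Emit:
jog_arm(
  targets="0 0 -4 0 0 0 -1;0 0 -1 0 0 0 -1",
)

```text
time: 23.0
eef_pos: [0.5392, -0.2531, 0.0347]
tcp_rot: [-0.026, 1.0, 0.001, -0.002]
contact_force: [0.2, -0.7, -3.3]
opening: 0.513
```

```bash
python3 - <<'E'
from h import *
st(np.array([.5229,-.188,.0504]))
E
```

```text
t 23.0 tcp mm [ 539.2 -253.1   34.7] inF [ 13.  -65.9] yaw 2.99 tz [-0.003  0.002 -1.   ] F [ 0.2 -0.7 -3.3] open 0.513 q6 -2.23
```

```bash
python3 - <<'E'
from h import *
st();S=read_camera("scene");cv2.imwrite("pics/s11.png",cv2.resize(S["pixels"][100:230,150:320],None,fx=4,fy=4,interpolation=cv2.INTER_CUBIC))
E
```

```text
t 23.0 tcp mm [ 539.2 -253.1   34.7] inF [  20.5 -453.7] yaw 2.99 tz [-0.003  0.002 -1.   ] F [ 0.2 -0.7 -3.3] open 0.513 q6 -2.23
```

View pics/s11.png

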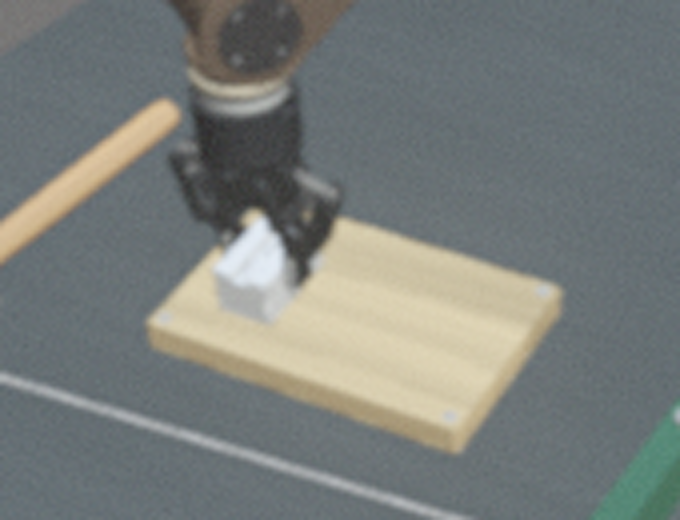

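Emit:
jog_arm(
  targets="0 0 -4 0 0 0 -1;0 0 -4 0 0 0 -1",
)

```text
time: 23.22
eef_pos: [0.5394, -0.2534, 0.0342]
tcp_rot: [-0.026, 1.0, 0.002, -0.004]
contact_force: [-13.4, 7.1, 24.6]
opening: 0.514
```

```bash
python3 - <<'E'
from h import *
st(np.array([.5229,-.188,.0504]))
E
```

```text
t 23.2167 tcp mm [ 539.4 -253.4   34.2] inF [ 13.2 -66.2] yaw 3.03 tz [-0.008  0.004 -1.   ] F [-13.4   7.1  24.6] open 0.514 q6 -2.23
```

Emit:
jog_arm(
  targets="0 0 1 0 0 0 -1;0 0 0 0 0 0 1;0 0 0 0 0 0 1;0 0 0 0 0 0 1;0 0 0 0 0 0 1;0 0 0 0 0 0 1;0 0 15 0 0 0 1;0 0 25 0 0 0 1;0 0 25 0 0 0 1;0 0 0 0 0 0 1",
)

```text
time: 24.05
eef_pos: [0.5384, -0.2532, 0.0978]
tcp_rot: [-0.026, 1.0, 0.003, -0.005]
contact_force: [0.5, 0.3, 2.1]
opening: 1.002
```

```bash
python3 - <<'E'
from h import *
st(np.array([.5229,-.188,.0504]));shot("wrist","w12")
E
```

```text
t 24.05 tcp mm [ 538.4 -253.2   97.8] inF [ 12.2 -65.9] yaw 2.98 tz [-0.011  0.006 -1.   ] F [0.5 0.3 2.1] open 1.002 q6 -2.23
```

View pics/w12.png

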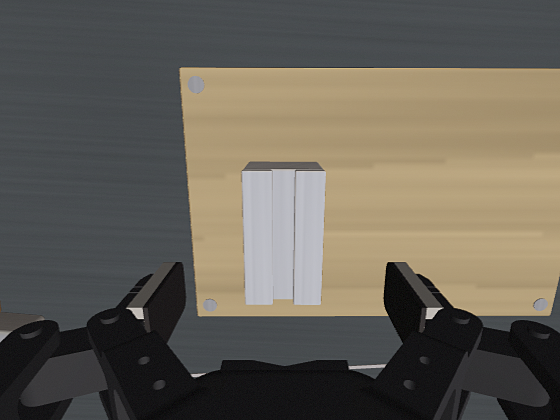

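```bash
python3 - <<'E'
from h import *
p=read_camera("wrist");B=np.array([.5229,-.188,.0504])
for u,z in(((242,170),.065),((325,170),.065),((246,304),.065),((321,304),.065),((180,68),.025),((198,316),.025),((552,316),.025)): print(u,(tk(bp(p,u,z)[:2],B)*1000).round(1))
E
```

```text
(242, 170) [-29.9 -87.1]
(325, 170) [-29.9 -43.8]
(246, 304) [ 48.4 -87.2]
(321, 304) [ 48.5 -43.6]
(180, 68) [ -84.6 -126.6]
(198, 316) [  82.  -126.9]
(552, 316) [ 82.9 130.5]
```

Emit:
jog_arm(
  targets="-2 25 0 0 0 -0.2 1;-3 36 0 0 0 -0.3 1;-3 36 0 0 0 -0.3 1;-3 36 0 0 0 -0.3 1;-3 36 0 0 0 -0.3 1;-3 36 0 0 0 -0.3 1;-3 36 0 0 0 -0.3 1;-3 36 0 0 0 -0.3 1;-3 36 0 0 0 -0.3 1;-3 36 0 0 0 -0.3 1",
)

```text
time: 24.98
eef_pos: [0.495, 0.1056, 0.0773]
tcp_rot: [0.008, 1.0, 0.007, -0.018]
contact_force: [0.9, 0.2, -0.5]
opening: 1.0
```

Emit:
jog_arm(
  targets="-3 36 0 0 0 -0.3 1;-3 36 0 0 0 -0.3 1;-2 36 0 0 0 -0.3 1;-2 36 0 0 0 0 1;0 0 0 0 0 0 1;0 0 0 0 0 0 1",
)

```text
time: 25.48
eef_pos: [0.4745, 0.2617, 0.0663]
tcp_rot: [0.013, 1.0, 0.006, -0.026]
contact_force: [-0.4, 0.4, -0.5]
opening: 0.997
```

```bash
python3 - <<'E'
from h import *
st()
E
```

```text
t 25.4833 tcp mm [474.5 261.7  66.3] inF [-49.6  60.4] yaw -1.45 tz [-0.052  0.012 -0.999] F [-0.4  0.4 -0.5] open 0.997 q6 -1.26
```

Emit:
jog_arm(
  targets="14 6 0 -0.4 -1.5 0.4 1;14 5 0 -0.3 -1.5 0.4 1;0 0 0 0 0 0 1;0 0 0 0 0 0 1",
)

```text
time: 25.82
eef_pos: [0.5039, 0.2709, 0.0625]
tcp_rot: [0.006, 1.0, -0.002, 0.0]
contact_force: [-0.4, -0.5, -0.3]
opening: 1.0
```

```bash
python3 - <<'E'
from h import *
st();p=shot("wrist","w13")
E
```

```text
t 25.8167 tcp mm [503.9 270.9  62.5] inF [-20.3  69.9] yaw -0.68 tz [ 0.    -0.004 -1.   ] F [-0.4 -0.5 -0.3] open 1.0 q6 -1.24
```

View pics/w13.png

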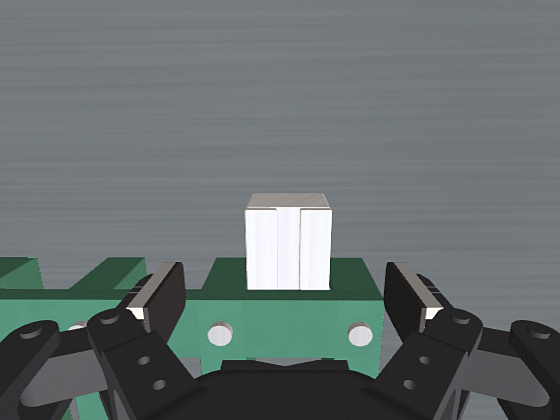

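Emit:
jog_arm(
  targets="0 2 -12 0 0 0 1;0 0 -14 0 0 0 1;0 0 -14 0 0 0 1;0 0 -8 0 0 0 1;0 0 0 0 0 0 1;0 0 0 0 0 0 1",
)

```text
time: 26.37
eef_pos: [0.5051, 0.2695, 0.011]
tcp_rot: [0.009, 1.0, -0.002, 0.001]
contact_force: [-0.1, 1.4, 0.4]
opening: 1.001
```

```bash
python3 - <<'E'
from h import *
st()
E
```

```text
t 26.3667 tcp mm [505.1 269.5  11. ] inF [-19.   68.5] yaw -1.06 tz [ 0.001 -0.004 -1.   ] F [-0.1  1.4  0.4] open 1.001 q6 -1.23
```

Emit:
jog_arm(
  targets="0 4 -3 0 0 0.5 1;0 0 0 0 0 0 1;0 0 0 0 0 0 -1;0 0 0 0 0 0 -1;0 0 0 0 0 0 -1;0 0 0 0 0 0 -1;0 0 0 0 0 0 -1;0 0 0 0 0 0 -1;0 0 0 0 0 0 -1;0 0 0 0 0 0 -1",
)

```text
time: 27.2
eef_pos: [0.5062, 0.2726, 0.0104]
tcp_rot: [0.003, 1.0, -0.003, 0.002]
contact_force: [0.3, 0.1, -1.3]
opening: 0.515
```

```bash
python3 - <<'E'
from h import *
st()
E
```

```text
t 27.2 tcp mm [506.2 272.6  10.4] inF [-18.   71.6] yaw -0.4 tz [ 0.004 -0.007 -1.   ] F [ 0.3  0.1 -1.3] open 0.515 q6 -1.24
```

Emit:
jog_arm(
  targets="-10 0 -4 0.3 1.5 0 -1;-13 0 -4 0 1.5 0 -1;-13 0 -4 0 1.5 0 -1",
)

```text
time: 27.45
eef_pos: [0.4977, 0.2728, 0.011]
tcp_rot: [0.001, 1.0, 0.002, -0.005]
contact_force: [15.4, -4.8, -0.8]
opening: 0.514
```

```bash
python3 - <<'E'
from h import *
st()
E
```

```text
t 27.45 tcp mm [497.7 272.8  11. ] inF [-26.5  71.7] yaw -0.17 tz [-0.01   0.003 -1.   ] F [15.4 -4.8 -0.8] open 0.514 q6 -1.25
```

Clean slide at 15 N. Continue.

Emit:
jog_arm(
  targets="-13 0 -4 0 1.2 0 -1;-13 0 -4 0 1.2 0 -1;-13 0 -4 0 1.2 0 -1;-13 0 -4 0 1.2 0 -1;-13 0 -4 0 1.2 0 -1",
)

```text
time: 27.87
eef_pos: [0.4772, 0.2733, 0.0112]
tcp_rot: [0.002, 1.0, 0.008, -0.005]
contact_force: [14.3, -5.3, 1.2]
opening: 0.514
```

```bash
python3 - <<'E'
from h import *
st()
E
```

```text
t 27.8667 tcp mm [477.2 273.3  11.2] inF [-47.   72.1] yaw -0.2 tz [-0.01   0.015 -1.   ] F [14.3 -5.3  1.2] open 0.514 q6 -1.26
```

Emit:
jog_arm(
  targets="-13 0 -4 -0.5 1.2 -0.2 -1;-13 0 -4 0 1.2 0 -1;-13 0 -4 0 1.2 0 -1;-13 0 -3 0 1.2 0 -1",
)

```text
time: 28.2
eef_pos: [0.4524, 0.2771, 0.0121]
tcp_rot: [0.003, 1.0, 0.01, -0.015]
contact_force: [3.4, -1.0, 3.4]
opening: 0.513
```

```bash
python3 - <<'E'
from h import *
st()
E
```

```text
t 28.2 tcp mm [452.4 277.1  12.1] inF [-71.8  75.5] yaw -0.34 tz [-0.03   0.019 -0.999] F [ 3.4 -1.   3.4] open 0.513 q6 -1.25
```

Emit:
jog_arm(
  targets="-4 0 0 -1 -1.7 0 -1;0 0 -1 0 0 0 -1;0 0 0 0 0 0 -1;0 0 0 0 0 0 1;0 0 0 0 0 0 1;0 0 0 0 0 0 1;0 0 0 0 0 0 1;0 0 0 0 0 0 1",
)

```text
time: 28.87
eef_pos: [0.4486, 0.2776, 0.0119]
tcp_rot: [0.003, 1.0, 0.002, -0.001]
contact_force: [0.5, 0.2, 1.4]
opening: 0.997
```

```bash
python3 - <<'E'
from h import *
st();shot("wrist","w14")
E
```

```text
t 28.8667 tcp mm [448.6 277.6  11.9] inF [-75.6  76. ] yaw -0.4 tz [-0.002  0.004 -1.   ] F [0.5 0.2 1.4] open 0.997 q6 -1.21
```

View pics/w14.png

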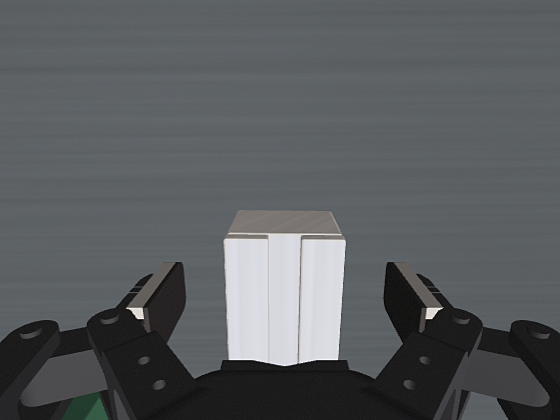

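```bash
python3 - <<'E'
from h import *
p=read_camera("wrist")
for u in((224,238),(345,238)): print((bp(p,u,.04)*1000).round(1))
E
```

```text
[423.3 255.6  40. ]
[423.6 299.7  40. ]
```

Emit:
jog_arm(
  targets="7 0 -2 0 0 0 1;7 0 -2 0 0 0 1;0 0 0 0 0 0 1;0 0 0 0 0 0 1",
)

```text
time: 29.3
eef_pos: [0.4646, 0.2776, 0.0078]
tcp_rot: [0.004, 1.0, 0.002, -0.001]
contact_force: [-0.7, -0.2, -0.2]
opening: 1.003
```

```bash
python3 - <<'E'
from h import *
st()
E
```

```text
t 29.3 tcp mm [464.6 277.6   7.8] inF [-59.6  76.2] yaw -0.41 tz [-0.001  0.004 -1.   ] F [-0.7 -0.2 -0.2] open 1.003 q6 -1.22
```

Emit:
jog_arm(
  targets="0 0 0 0 0 0 -1;0 0 0 0 0 0 -1;0 0 0 0 0 0 -1;0 0 0 0 0 0 -1;0 0 0 0 0 0 -1;0 0 0 0 0 0 -1;0 0 14 0 0 0 -1;0 0 22 0 0 0 -1;0 0 22 0 0 0 -1;0 0 14 0 0 0 -1",
)

```text
time: 30.13
eef_pos: [0.4569, 0.2747, 0.0738]
tcp_rot: [0.004, 1.0, -0.001, -0.01]
contact_force: [0.5, 0.0, -3.4]
opening: 0.516
```

Emit:
jog_arm(
  targets="0 -18 0 0 0 0.2 -1;2 -30 1 0 0 0.3 -1;2 -32 1 0 0 0.3 -1;3 -32 1 0 0 0.3 -1;4 -32 1 0 0 0.3 -1;6 -32 1 0 0 0.3 -1;8 -32 1 0 0 0.3 -1;8 -32 1 0 0 0.3 -1;8 -32 1 0 0 0.3 -1;8 -32 1 0 0 0.3 -1",
)

```text
time: 30.97
eef_pos: [0.4965, -0.0342, 0.0792]
tcp_rot: [-0.03, 0.999, 0.001, -0.014]
contact_force: [1.0, 0.3, -2.8]
opening: 0.513
```

```bash
python3 - <<'E'
from h import *
st(np.array([.5229,-.188,.0504]))
E
```

```text
t 30.9667 tcp mm [496.5 -34.2  79.2] inF [-18.7 154.9] yaw 3.4 tz [-0.029  0.002 -1.   ] F [ 1.   0.3 -2.8] open 0.513 q6 -1.9
```

Emit:
jog_arm(
  targets="10 -26 0 0 -0.5 -0.1 -1;10 -26 0 0 -0.5 -0.1 -1;10 -24 0 0 -0.6 -0.1 -1;0 0 0 0 0 0 -1;0 0 0 0 0 0 -1",
)

```text
time: 31.38
eef_pos: [0.5242, -0.1194, 0.0751]
tcp_rot: [-0.023, 1.0, 0.002, -0.003]
contact_force: [0.4, 1.2, -3.2]
opening: 0.515
```

```bash
python3 - <<'E'
from fit import *
B=np.array([.5229,-.188,.0504])
st(B);shot("wrist","w15")
S=read_camera("scene");cv2.imwrite("pics/s15.png",cv2.resize(S["pixels"][100:230,150:320],None,fx=4,fy=4))
print(localize("carrier",[S],B)[1].x)
E
```

```text
t 31.3833 tcp mm [ 524.2 -119.4   75.1] inF [ 4.7 68.4] yaw 2.63 tz [-0.006  0.003 -1.   ] F [ 0.4  1.2 -3.2] open 0.515 q6 -2.03
[ 0.5224 -0.1875  0.0479]
```

View pics/w15.png

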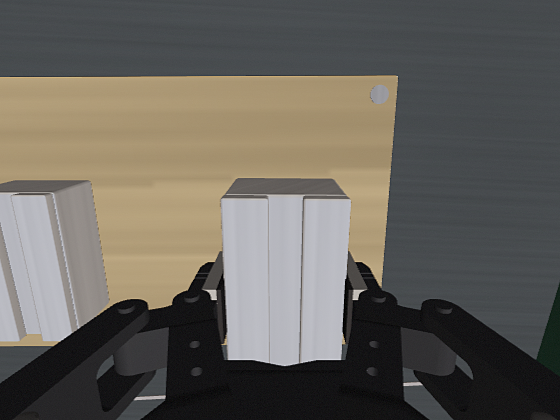

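View pics/s15.png

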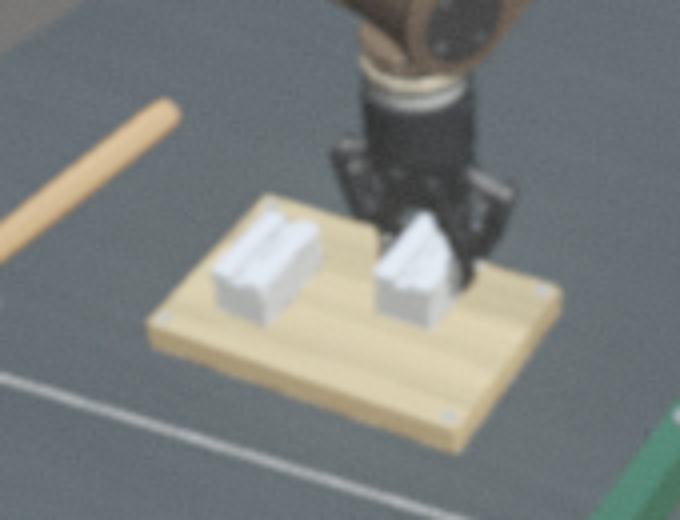

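Board unmoved. Lower: target TCP (528.6,-122.6), z→34.

Emit:
jog_arm(
  targets="4 -2 -8 -0.2 -0.3 0.2 -1;2 -1 -12 0 0 0 -1;0 0 -10 0 0 0 -1;0 0 -2 0 0 0 -1;0 0 0 0 0 0 -1;0 0 0 0 0 0 -1",
)

```text
time: 31.98
eef_pos: [0.5277, -0.116, 0.0371]
tcp_rot: [-0.029, 1.0, 0.001, -0.003]
contact_force: [-1.2, -0.8, -3.2]
opening: 0.517
```

```bash
python3 - <<'E'
from h import *
st(np.array([.5229,-.188,.0504]))
E
```

```text
t 31.9833 tcp mm [ 527.7 -116.    37.1] inF [ 8.5 71.7] yaw 3.31 tz [-0.006  0.002 -1.   ] F [-1.2 -0.8 -3.2] open 0.517 q6 -2.03
```

Emit:
jog_arm(
  targets="1 -6 0 0 -0.3 -0.3 -1;0 0 -3 0 0 0 -1;0 0 -3 0 0 0 -1;0 0 -3 0 0 0 -1",
)

```text
time: 32.32
eef_pos: [0.5293, -0.1219, 0.0328]
tcp_rot: [-0.027, 1.0, 0.002, -0.002]
contact_force: [-14.2, 5.7, 25.0]
opening: 0.514
```

```bash
python3 - <<'E'
from h import *
st(np.array([.5229,-.188,.0504]))
E
```

```text
t 32.3167 tcp mm [ 529.3 -121.9   32.8] inF [ 9.7 65.7] yaw 3.04 tz [-0.005  0.004 -1.   ] F [-14.2   5.7  25. ] open 0.514 q6 -2.04
```

Emit:
jog_arm(
  targets="0 0 1 0 0 0 -1;0 0 0 0 0 0 1;0 0 0 0 0 0 1;0 0 0 0 0 0 1;0 0 0 0 0 0 1;0 0 0 0 0 0 1;0 0 15 0 0 0 1;0 0 25 0 0 0 1;0 0 25 0 0 0 1;0 0 10 0 0 0 1",
)

```text
time: 33.15
eef_pos: [0.5301, -0.1232, 0.1114]
tcp_rot: [-0.026, 1.0, 0.002, -0.002]
contact_force: [1.8, 0.4, -0.1]
opening: 0.999
```

Emit:
jog_arm(
  targets="-10 20 0 0 0 0 1;-15 30 5 0 0 0 1;-15 30 5 0 0 0 1;-15 30 5 0 0 0 1;-15 30 5 0 0 0 1;0 30 5 0 0 0 1;0 30 5 0 0 0 1;0 0 0 0 0 0 1;0 0 0 0 0 0 1",
)

```text
time: 33.9
eef_pos: [0.458, 0.0818, 0.1444]
tcp_rot: [-0.023, 1.0, 0.0, 0.003]
contact_force: [0.3, -0.8, 0.3]
opening: 0.998
```

```bash
python3 - <<'E'
from fit import *
B=np.array([.5229,-.188,.0504])
st(B)
T=read_camera("top");S=read_camera("scene")
cv2.imwrite("pics/t16.png",T["pixels"]);cv2.imwrite("pics/s16.png",cv2.resize(S["pixels"][100:280,130:330],None,fx=4,fy=3.3))
for r in localize("carrier",[T,S],B): print(r.x,r.fun)
E
```

```text
t 33.9 tcp mm [458.   81.8 144.4] inF [-51.2 272.8] yaw 2.68 tz [ 0.006  0.001 -1.   ] F [ 0.3 -0.8  0.3] open 0.998 q6 -1.66
[ 0.5222 -0.1878  0.0495] 2.0993470505857035
[ 0.5228 -0.1879  0.0445] 0.5415014036675653
[ 0.5222 -0.1877  0.0498] 1.5515488172168985
```

View pics/t16.png

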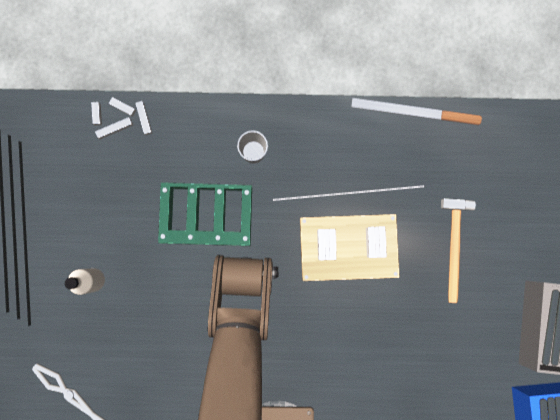

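View pics/s16.png

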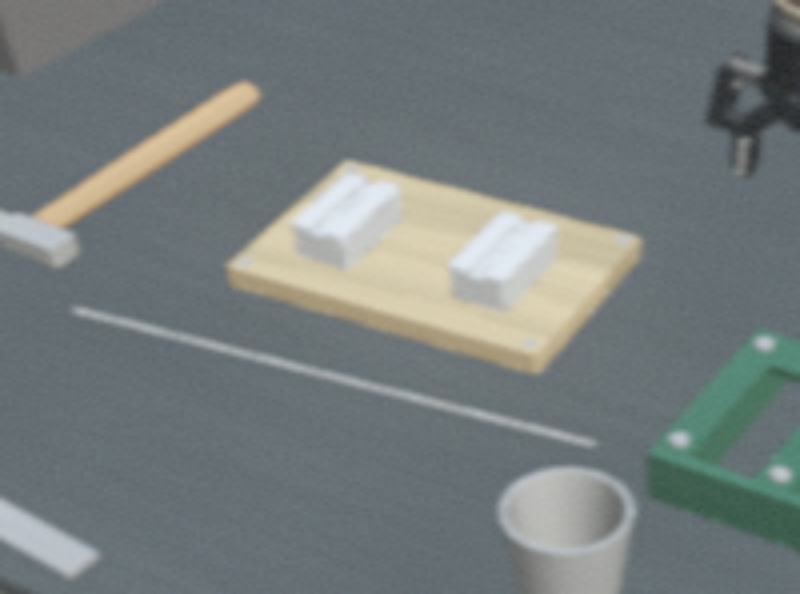

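Emit:
jog_arm(
  targets="-6 -18 0 0 0 0.3 1;-6 -29 0 0 0 0.4 1;-6 -29 0 0 0 0.4 1;-5 -29 0 0 0 0.4 1;-5 -29 0 0 0 0.4 1;-5 -29 0 0 0 0.4 1;-5 -29 0 0 0 0.4 1;-5 -29 0 0 0 0.4 1;-5 -29 0 0 0 0.4 1;0 0 0 0 0 0 1",
)

```text
time: 34.83
eef_pos: [0.4041, -0.1906, 0.1413]
tcp_rot: [-0.048, 0.999, -0.001, 0.002]
contact_force: [-0.1, -0.3, 1.4]
opening: 0.995
```

```bash
python3 - <<'E'
from h import *
st(np.array([.5225,-.188,.049]))
E
```

```text
t 34.8333 tcp mm [ 404.1 -190.6  141.3] inF [-118.4    3.2] yaw 5.48 tz [ 0.003 -0.001 -1.   ] F [-0.1 -0.3  1.4] open 0.995 q6 -2.34
```

Emit:
jog_arm(
  targets="0 -5 -20 0 0 0.4 1;0 -5 -28 0 0 0.3 1;0 0 -28 0 0 0 1;0 0 -25 0 0 0 1;0 0 -12 0 0 0 1;0 0 -5 0 0 0 1;0 0 0 0 0 0 1;0 0 0 0 0 0 1",
)

```text
time: 35.5
eef_pos: [0.4006, -0.2095, 0.0187]
tcp_rot: [-0.043, 0.999, -0.001, 0.002]
contact_force: [-0.4, 0.4, 0.1]
opening: 0.999
```

```bash
python3 - <<'E'
from h import *
st(np.array([.5225,-.188,.049]))
E
```

```text
t 35.5 tcp mm [ 400.6 -209.5   18.7] inF [-122.8  -15.6] yaw 4.98 tz [ 0.005 -0.003 -1.   ] F [-0.4  0.4  0.1] open 0.999 q6 -2.37
```

Emit:
jog_arm(
  targets="0 7 -6 0 0.3 1.1 1;0 0 -6 0 0 0 1;0 0 -5 0 0 0 1;0 0 0 0 0 0 1;0 0 0 0 0 0 1",
)

```text
time: 35.92
eef_pos: [0.403, -0.2035, 0.0036]
tcp_rot: [-0.054, 0.999, -0.004, 0.002]
contact_force: [0.8, 0.3, -0.2]
opening: 1.002
```

```bash
python3 - <<'E'
from fit import *
st(np.array([.5225,-.188,.049]))
S=read_camera("scene");print([r.x for r in localize("carrier",[S],(.5225,-.188,.049))][1]);T=read_camera("top");cv2.imwrite("pics/t17.png",T["pixels"])
E
```

```text
t 35.9167 tcp mm [ 403.  -203.5    3.6] inF [-120.1   -9.7] yaw 6.2 tz [ 0.005 -0.007 -1.   ] F [ 0.8  0.3 -0.2] open 1.002 q6 -2.37
[ 0.5221 -0.1875  0.051 ]
```

View pics/t17.png

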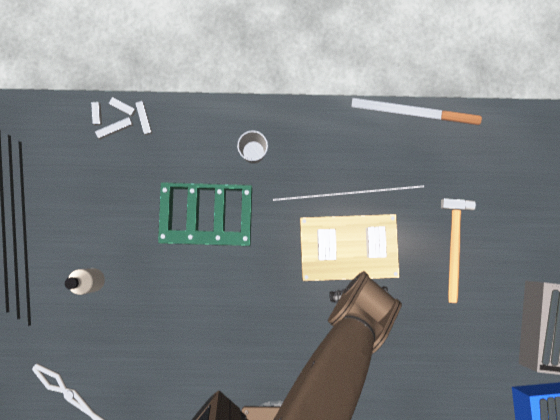

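Emit:
jog_arm(
  targets="7 1 0 0 0 0 1;7 1 0 0 0 0 1;7 1 0 0 0 0 1;6 1 0 0 0 0 1;6 1 0 0 0 0 1",
)

```text
time: 36.43
eef_pos: [0.435, -0.1991, 0.0041]
tcp_rot: [-0.053, 0.999, -0.004, -0.003]
contact_force: [-12.2, -4.6, 7.4]
opening: 0.995
```

```bash
python3 - <<'E'
from fit import *
st(np.array([.5225,-.188,.049]))
S=read_camera("scene");T=read_camera("top");
for r in localize("carrier",[T,S],(.5225,-.188,.049)):print(r.x,r.fun)
E
```

```text
t 36.4333 tcp mm [ 435.  -199.1    4.1] inF [-87.9  -6.9] yaw 6.12 tz [-0.006 -0.008 -1.   ] F [-12.2  -4.6   7.4] open 0.995 q6 -2.3
[ 0.53   -0.1847  0.0739] 2.297448744655151
[ 0.531  -0.1846  0.078 ] 0.5866620838960432
[ 0.53   -0.1847  0.0739] 1.697711263193215
```

```bash
cat >> fit.py <<'E'
def edge(p,B):
    """far top edge of board: subpixel, returns a,b of x=a+b*y, at z=.025"""
    hsv=cv2.cvtColor(p["pixels"],cv2.COLOR_BGR2HSV);g=p["pixels"][:,:,1:].mean(axis=2)  # G,R
    pts=[]
    for b in np.linspace(-.118,.118,80):
        q=np.array([proj(p,[*fk((.085+t,b),B),.025]) for t in np.linspace(-.025,.03,56)]).astype(np.float32)
        v=cv2.remap(g.astype(np.float32),q[:,0].reshape(1,-1),q[:,1].reshape(1,-1),cv2.INTER_LINEAR)[0]
        y=cv2.remap(hsv[:,:,1].astype(np.float32),q[:,0].reshape(1,-1),q[:,1].reshape(1,-1),cv2.INTER_NEAREST)[0]
        pts.append((b,v))
    out=[]
    for b,v in pts:
        hi=np.median(v[:12]);
        # first crossing below mid between board and bench level (min over profile)
        lo=np.min(v);m=(hi+lo)/2
        k=np.argmax(v<m)
        if k<2 : continue
        f=(v[k-1]-m)/(v[k-1]-v[k]); t=-.025+.001*(k-1+f)
        out.append(fk((.085+t,b),B))
    P=np.array(out);A=np.c_[np.ones(len(P)),P[:,1]];ok=np.ones(len(P),bool)
    for _ in range(4):
        s=np.linalg.lstsq(A[ok],P[ok,0],rcond=None)[0];r=P[:,0]-A@s;ok=abs(r)<max(.0006,2.5*np.median(abs(r)))
    return s,ok.sum(),np.std(r[ok])
LN=np.array([.6521,-.1082])
def gap(p,B):
    s,n,sd=edge(p,B);ys=np.array([B[1]-.12,B[1]+.12])
    d=((s[0]+s[1]*ys)-(LN[0]+LN[1]*ys))*.9942*1000
    print("edge",s,"n",n,"sd",sd,"yaw",np.degrees(-np.arctan(s[1])).round(2),"gap mm right,left",d.round(2))
E
python3 - <<'E'
from fit import *
T=read_camera("top");S=read_camera("scene")
gap(T,(.530,-.1847,.075));gap(S,(.530,-.1847,.075))
E
```

```text
edge [ 0.6024 -0.0816] n 80 sd 0.00040214555046894654 yaw 4.66 gap mm right,left [-57.5  -51.16]
edge [ 0.6146 -0.0991] n 69 sd 0.0013494778322937532 yaw 5.66 gap mm right,left [-40.03 -37.87]
```

Emit:
jog_arm(
  targets="7 1 0 0 0 0 1;7 1 0 0 0 0 1;7 1 0 0 0 0 1;7 1 0 0 0 0 1;6 1 0 0 0 0 1;5 0 0 0 0 0 1",
)

```text
time: 37.13
eef_pos: [0.4593, -0.196, 0.0042]
tcp_rot: [-0.058, 0.998, -0.001, -0.03]
contact_force: [-14.7, -1.2, 10.1]
opening: 1.002
```

```bash
python3 - <<'E'
from fit import *
st(np.array([.5225,-.188,.049]))
S=read_camera("scene");T=read_camera("top");
r=localize("carrier",[T],(.555,-.184,.1))[0];print(r.x,r.fun)
gap(T,r.x)
cv2.imwrite("pics/t18.png",cv2.resize(T["pixels"][160:320,260:460],None,fx=4,fy=3.7))
E
```

```text
t 37.1333 tcp mm [ 459.3 -196.     4.2] inF [-63.5  -4.8] yaw 6.66 tz [-0.06  -0.005 -0.998] F [-14.7  -1.2  10.1] open 1.002 q6 -2.24
[ 0.554  -0.179   0.1152] 0.5822230051058984
edge [ 0.6194 -0.1192] n 80 sd 0.0003657547540060343 yaw 6.8 gap mm right,left [-29.28 -31.9 ]
```

View pics/t18.png

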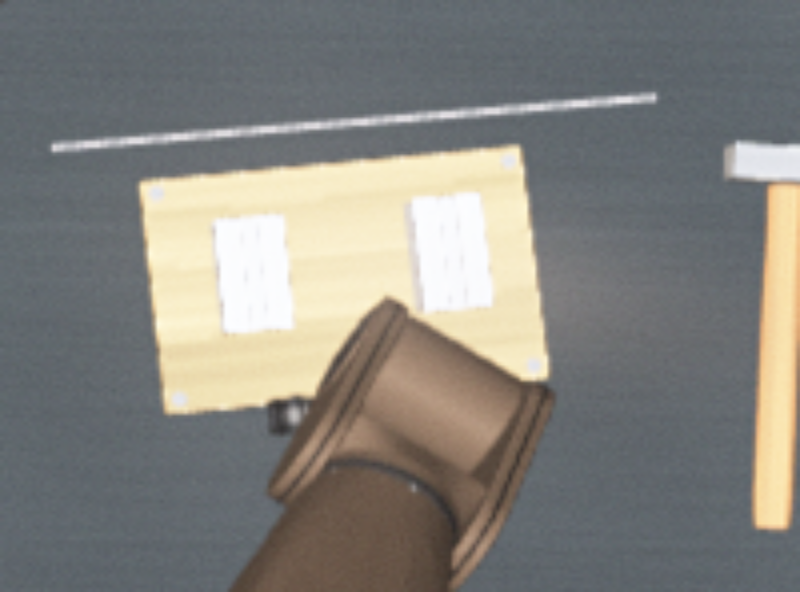

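Emit:
jog_arm(
  targets="6 0.5 0 0 -1.5 -0.4 1;7 0.5 0 0 -1.5 -0.3 1;7 0.7 0 0 -1 -0.1 1;6 0.7 0 0 -0.5 0 1",
)

```text
time: 37.57
eef_pos: [0.4718, -0.1932, 0.0038]
tcp_rot: [-0.058, 0.998, 0.001, -0.014]
contact_force: [-14.8, -3.6, 10.6]
opening: 0.994
```

```bash
python3 - <<'E'
from fit import *
st(np.array([.5225,-.188,.049]))
T=read_camera("top");
r=localize("carrier",[T],(.57,-.178,.11))[0];print(r.x,r.fun)
gap(T,r.x)
E
```

```text
t 37.5667 tcp mm [ 471.8 -193.2    3.8] inF [-50.9  -2.7] yaw 6.61 tz [-0.027  0.001 -1.   ] F [-14.8  -3.6  10.6] open 0.994 q6 -2.25
[ 0.5671 -0.1752  0.1154] 0.6059023276924907
edge [ 0.6313 -0.1169] n 80 sd 0.0003691436210782005 yaw 6.67 gap mm right,left [-18.12 -20.19]
```

Emit:
jog_arm(
  targets="6 0.5 0 0 -1 -0.6 1;6 0.5 0 0 -1 -0.5 1;5 0.5 0 0 -0.5 -0.4 1",
)

```text
time: 37.87
eef_pos: [0.4784, -0.1909, 0.0033]
tcp_rot: [-0.051, 0.999, 0.004, -0.01]
contact_force: [-16.1, -4.0, 12.1]
opening: 1.0
```

```bash
python3 - <<'E'
from fit import *
st(np.array([.5225,-.188,.049]))
T=read_camera("top");
r=localize("carrier",[T],(.575,-.175,.11))[0];print(r.x,r.fun)
gap(T,r.x)
E
```

```text
t 37.8667 tcp mm [ 478.4 -190.9    3.3] inF [-44.2  -0.7] yaw 5.85 tz [-0.02   0.007 -1.   ] F [-16.1  -4.   12.1] open 1.0 q6 -2.24
[ 0.5698 -0.1745  0.1004] 0.46000773947226364
edge [ 0.6399 -0.1059] n 80 sd 0.0003954095881766777 yaw 6.04 gap mm right,left [-12.83 -12.28]
```

Emit:
jog_arm(
  targets="6 0.6 0 0 -1 0.2 1;6 0.6 0 0 -0.5 0.1 1",
)

```text
time: 38.08
eef_pos: [0.4841, -0.1899, 0.0032]
tcp_rot: [-0.056, 0.998, 0.005, -0.007]
contact_force: [-14.4, -3.5, 12.3]
opening: 0.999
```

```bash
python3 - <<'E'
from fit import *
st(np.array([.5225,-.188,.049]))
T=read_camera("top");
r=localize("carrier",[T],(.575,-.175,.11))[0];print(r.x,r.fun)
gap(T,r.x)
E
```

```text
t 38.0833 tcp mm [ 484.1 -189.9    3.2] inF [-38.4  -0.1] yaw 6.38 tz [-0.014  0.009 -1.   ] F [-14.4  -3.5  12.3] open 0.999 q6 -2.25
[ 0.5774 -0.1726  0.1088] 0.4303819037228605
edge [ 0.6426 -0.1447] n 72 sd 0.002129530570758132 yaw 8.23 gap mm right,left [ 1.2  -7.51]
```

```bash
sed -i 's/g=p\["pixels"\]\[:,:,1:\].mean(axis=2).*/g=p["pixels"][:,:,2].astype(float)-p["pixels"][:,:,0].astype(float)/' fit.py
python3 - <<'E'
from fit import *
T=read_camera("top");S=read_camera("scene")
for g in((.5774,-.1726,.108),(.576,-.1726,.106)): gap(T,g)
cv2.imwrite("pics/s19.png",cv2.resize(S["pixels"][130:280,130:330],None,fx=4,fy=4))
cv2.imwrite("pics/t19.png",cv2.resize(T["pixels"][160:310,260:460],None,fx=4,fy=4))
E
```

```text
edge [ 0.6461 -0.1117] n 75 sd 0.00025090676064068055 yaw 6.38 gap mm right,left [-4.91 -5.76]
edge [ 0.6461 -0.1116] n 76 sd 0.0002626023626506719 yaw 6.37 gap mm right,left [-4.96 -5.78]
```

View pics/s19.png

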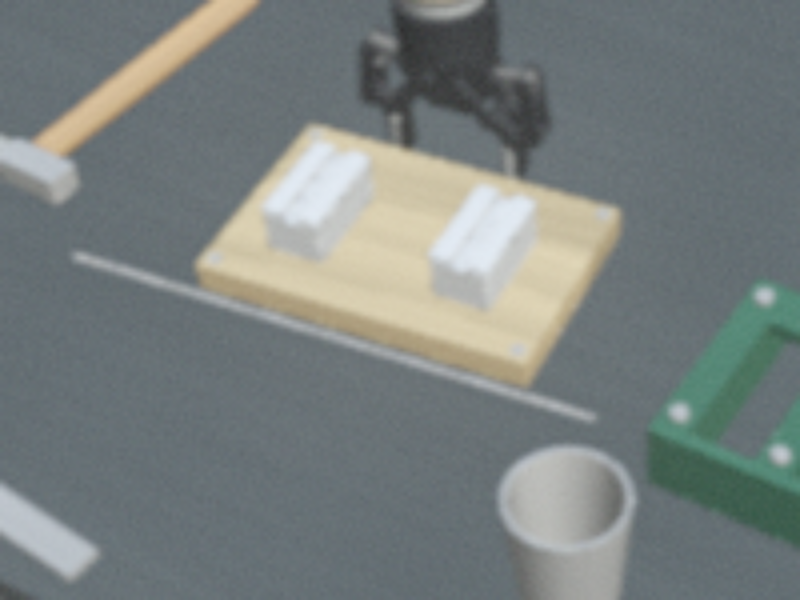

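View pics/t19.png

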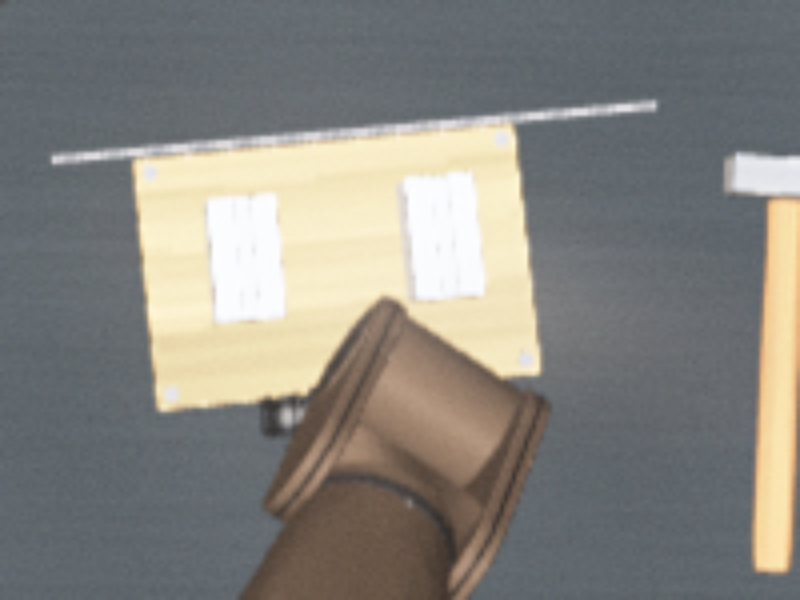

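```bash
cat >> fit.py <<'E'
def sgap(p,B,bs=np.linspace(-.12,.12,49)):
    im=p["pixels"].astype(np.float32);rb=im[:,:,2]-im[:,:,0];mn=im.min(axis=2)
    o=[]
    for b in bs:
        t=np.linspace(-.012,.03,85)
        q=np.array([proj(p,[*fk((.085+a,b),B),0]) for a in t]).astype(np.float32)
        f=lambda g:cv2.remap(g,q[:,0].reshape(1,-1),q[:,1].reshape(1,-1),cv2.INTER_LINEAR)[0]
        v=f(rb);m=(np.median(v[:10])+np.median(v[-10:]))/2;k=np.argmax(v<m)
        if k<2: continue
        e=t[k-1]+.0005*(v[k-1]-m)/(v[k-1]-v[k])
        # line expected where?
        P=fk((.085+e,b),B);o.append((P[1],((P[0]-LN[0])-LN[1]*P[1])*.9942*1000))
    o=np.array(o);c=np.polyfit(o[:,0],o[:,1],1);r=o[:,1]-np.polyval(c,o[:,0]);ok=abs(r)<1.5;c=np.polyfit(o[ok,0],o[ok,1],1)
    print("scene gap (z=0 edge, top-cam line) right,left",np.polyval(c,[B[1]-.12,B[1]+.12]).round(2),ok.sum(),"sd",r[ok].std().round(2))
def sline(p):
    im=p["pixels"].astype(np.float32).min(axis=2);o=[]
    for y in np.r_[np.linspace(-.385,-.33,12),np.linspace(-.03,.005,8)]:
        t=np.linspace(-.012,.012,49)
        q=np.array([proj(p,[LN[0]+LN[1]*y+.9942*a,y+.1076*a,0]) for a in t]).astype(np.float32)
        v=cv2.remap(im,q[:,0].reshape(1,-1),q[:,1].reshape(1,-1),cv2.INTER_LINEAR)[0]
        w=np.clip(v-np.median(v)-.3*(v.max()-np.median(v)),0,None);o.append((y,1000*(w*t).sum()/w.sum()))
    o=np.array(o);print("line offset in this cam: right",np.median(o[:12,1]).round(2),"left",np.median(o[12:,1]).round(2))
E
python3 - <<'E'
from fit import *
T=read_camera("top");S=read_camera("scene");B=(.5774,-.1726,.108)
sline(T);sline(S);sgap(S,B)
E
```

```text
line offset in this cam: right -0.04 left -0.08
line offset in this cam: right -0.31 left 0.13
scene gap (z=0 edge, top-cam line) right,left [-6.5  -7.02] 49 sd 0.23
```

Emit:
jog_arm(
  targets="5 0.5 0 -0.3 -0.5 -0.2 1;4 0.4 0 0 -0.5 -0.1 1",
)

```text
time: 38.5
eef_pos: [0.4874, -0.1892, 0.003]
tcp_rot: [-0.056, 0.998, 0.003, -0.008]
contact_force: [-14.9, -3.3, 12.2]
opening: 1.006
```

```bash
python3 - <<'E'
from fit import *
st(np.array([.5225,-.188,.049]))
T=read_camera("top");S=read_camera("scene");B=(.581,-.172,.107)
gap(T,B);sgap(S,B)
E
```

```text
t 38.5 tcp mm [ 487.4 -189.2    3. ] inF [-35.2   0.5] yaw 6.38 tz [-0.017  0.006 -1.   ] F [-14.9  -3.3  12.2] open 1.006 q6 -2.24
edge [ 0.6483 -0.1072] n 77 sd 0.0006245642537736552 yaw 6.12 gap mm right,left [-4.1  -3.87]
scene gap (z=0 edge, top-cam line) right,left [-4.63 -5.1 ] 49 sd 0.27
```

Emit:
jog_arm(
  targets="5 0.5 0 0 -0.5 -0.2 1;4 0.4 0 0 -0.3 -0.1 1",
)

```text
time: 38.77
eef_pos: [0.4893, -0.1887, 0.0029]
tcp_rot: [-0.056, 0.998, 0.005, -0.013]
contact_force: [-15.0, -3.6, 11.7]
opening: 0.997
```

```bash
python3 - <<'E'
from fit import *
st(np.array([.5225,-.188,.049]))
T=read_camera("top");S=read_camera("scene");B=(.583,-.172,.107)
gap(T,B);sgap(S,B)
E
```

```text
t 38.7667 tcp mm [ 489.3 -188.7    2.9] inF [-33.2   1. ] yaw 6.37 tz [-0.026  0.008 -1.   ] F [-15.   -3.6  11.7] open 0.997 q6 -2.23
edge [ 0.6509 -0.1125] n 77 sd 0.0004194869626050836 yaw 6.42 gap mm right,left [ 0.1  -0.93]
scene gap (z=0 edge, top-cam line) right,left [-2.54 -3.31] 49 sd 0.33
```

```bash
python3 - <<'E'
from fit import *
T=read_camera("top");S=read_camera("scene")
a=cv2.resize(S["pixels"][190:240,170:290],None,fx=6,fy=6,interpolation=cv2.INTER_NEAREST)
b=cv2.resize(T["pixels"][175:220,280:400],None,fx=6,fy=6,interpolation=cv2.INTER_NEAREST)
cv2.imwrite("pics/z20.png",np.vstack([a,b]))
E
```

```text
(no output)
```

View pics/z20.png

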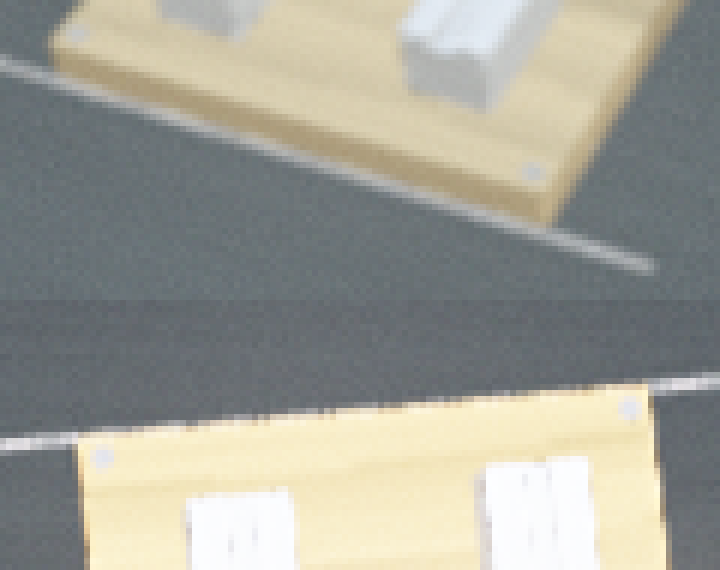

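Emit:
jog_arm(
  targets="5 0.5 0 -0.3 -0.8 -0.3 1;3.5 0.4 0 0 -0.3 -0.2 1",
)

```text
time: 39.13
eef_pos: [0.491, -0.1881, 0.0028]
tcp_rot: [-0.054, 0.998, 0.003, -0.015]
contact_force: [-14.5, -3.7, 8.8]
opening: 0.999
```

```bash
python3 - <<'E'
from fit import *
st(np.array([.5225,-.188,.049]))
T=read_camera("top");S=read_camera("scene");B=(.584,-.172,.107)
gap(T,B);sgap(S,B)
a=cv2.resize(S["pixels"][190:240,170:290],None,fx=6,fy=6,interpolation=cv2.INTER_NEAREST)
cv2.imwrite("pics/z21.png",a)
E
```

```text
t 39.1333 tcp mm [ 491.  -188.1    2.8] inF [-31.5   1.5] yaw 6.21 tz [-0.029  0.005 -1.   ] F [-14.5  -3.7   8.8] open 0.999 q6 -2.22
edge [ 0.6532 -0.1095] n 76 sd 0.00021744381885180187 yaw 6.25 gap mm right,left [1.53 1.21]
scene gap (z=0 edge, top-cam line) right,left [-0.29 -0.96] 49 sd 0.41
```

View pics/z21.png

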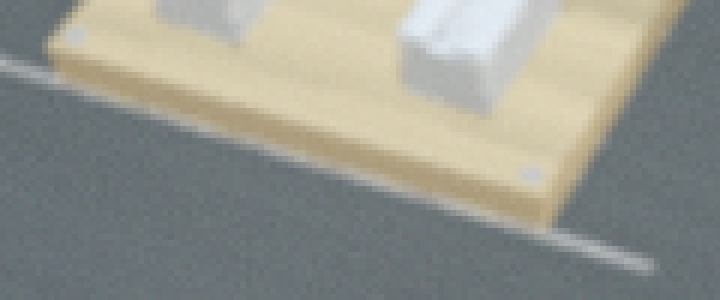

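Emit:
jog_arm(
  targets="-6 -0.6 0 0 0 0 1;-10 -1 0 0 0 0 1;-12 -1 0 0 0 0 1;-12 -1 2 0 0 0 1;-10 -1 10 0 0 0 1;0 0 25 0 0 0 1;0 0 30 0 0 0 1;0 0 30 0 0 0 1;0 0 20 0 0 0 1;0 0 0 0 0 0 1",
)

```text
time: 40.07
eef_pos: [0.4332, -0.1893, 0.1206]
tcp_rot: [-0.054, 0.998, 0.006, -0.017]
contact_force: [1.3, -1.2, 0.5]
opening: 1.0
```

Emit:
jog_arm(
  targets="0 20 5 0 0 0 1;3 30 5 0 0 0 1;3 30 5 0 0 0 1;3 30 5 0 0 0 1;3 30 0 0 0 0 1;3 30 0 0 0 0 1;3 30 0 0 0 0 1;3 30 0 0 0 0 1;0 0 0 0 0 0 1;0 0 0 0 0 0 1",
)

```text
time: 40.9
eef_pos: [0.4486, 0.0502, 0.1342]
tcp_rot: [-0.052, 0.999, 0.006, -0.016]
contact_force: [-0.4, -0.3, 0.3]
opening: 0.998
```

```bash
python3 - <<'E'
from fit import *
st(np.array([.5225,-.188,.049]))
T=read_camera("top");S=read_camera("scene");B=(.584,-.172,.107)
r=localize("carrier",[T],B)[0];print(r.x,r.fun)
gap(T,B);sgap(S,B);sline(S)
cv2.imwrite("pics/t22.png",T["pixels"])
cv2.imwrite("pics/s22.png",cv2.resize(S["pixels"][130:280,130:330],None,fx=4,fy=4))
E
```

```text
t 40.9 tcp mm [448.6  50.2 134.2] inF [-62.1 241.6] yaw 5.94 tz [-0.032  0.01  -0.999] F [-0.4 -0.3  0.3] open 0.998 q6 -1.8
[ 0.5829 -0.1724  0.1095] 1.4979065984134703
edge [ 0.6532 -0.1099] n 76 sd 0.00019120617851709973 yaw 6.27 gap mm right,left [1.57 1.17]
scene gap (z=0 edge, top-cam line) right,left [-0.37 -1.  ] 49 sd 0.44
line offset in this cam: right -0.36 left 0.05
```

View pics/t22.png

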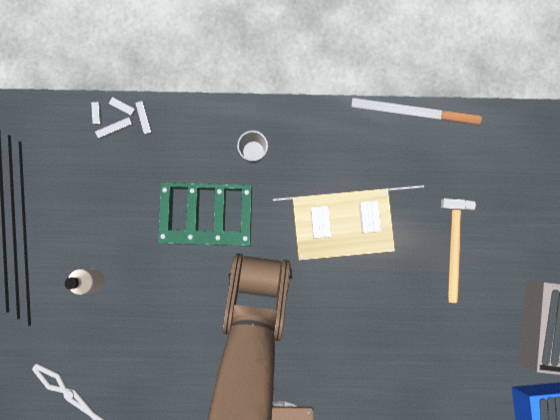

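View pics/s22.png

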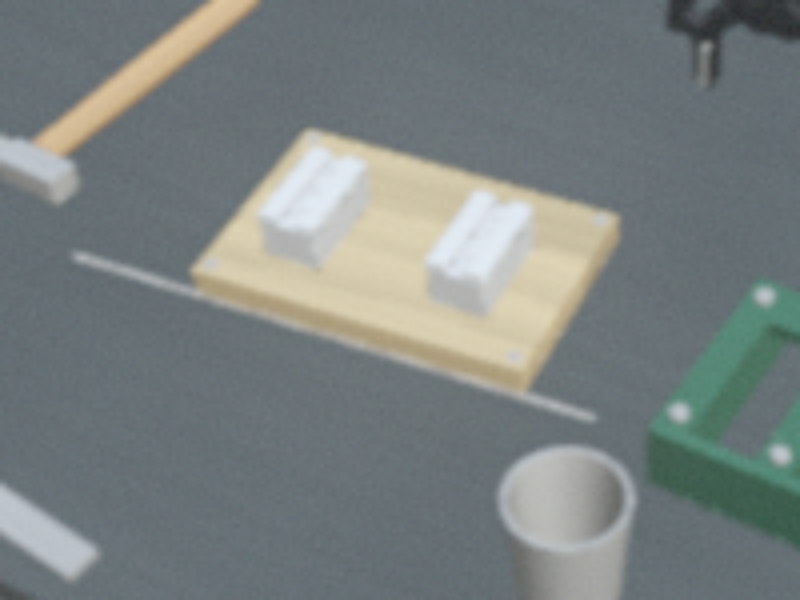

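Emit:
jog_arm(
  targets="0 0 0 0 0 0 1;0 0 0 0 0 0 1;0 0 0 0 0 0 1;0 0 0 0 0 0 1;0 0 0 0 0 0 1;0 0 0 0 0 0 1;0 0 0 0 0 0 1;0 0 0 0 0 0 1;0 0 0 0 0 0 1;0 0 0 0 0 0 1",
)

```text
time: 41.83
eef_pos: [0.4488, 0.044, 0.1336]
tcp_rot: [-0.046, 0.999, 0.006, -0.016]
contact_force: [0.9, 0.7, -0.2]
opening: 0.997
```

```bash
python3 - <<'E'
from fit import *
T=read_camera("top");S=read_camera("scene");B=(.584,-.172,.107)
gap(T,B);sgap(S,B)
print(st()["dq"].round(4))
print(sign_off())
E
```

```text
edge [ 0.6532 -0.1098] n 77 sd 0.00019933755586989556 yaw 6.27 gap mm right,left [1.55 1.17]
scene gap (z=0 edge, top-cam line) right,left [-0.24 -1.08] 49 sd 0.43
t 41.9333 tcp mm [448.8  44.  133.5] inF [ -72.9 -157.5] yaw 5.29 tz [-0.032  0.01  -0.999] F [-0.7  0.  -1.2] open 1.001 q6 -1.8
[ 0.001   0.0012  0.0033 -0.0006  0.0019 -0.0002]
the job is handed in; nothing more can be done
None
```

The job is handed in at 42 s with everything at rest. There were two dies, in the outer bays. I pushed both out from behind, drew them out at the front and stood them on the board groove up, well clear of its edges. I then pushed the loaded board up to the soapstone line.

- **Board on the line:** the top camera puts the far edge 1.2 to 1.6 mm past the line's middle. The scene camera puts it 0.2 to 1.1 mm short. They disagree by about 2 mm, roughly the calibration error, so I take the edge to be on the line to within about 1.5 mm.
- **Squareness:** the top camera reads the board at 6.27° against 6.18° for the line. The scene camera gives about 0.2° of difference.
- **Forces:** the dies jammed a few times in the bays when the tool tilted. Wrist readings reached about 40 N while pushing. The first pull-out reached about 77 N (49 N along x, 59 N down). I eased off and realigned each time. The gripper's knuckles may have brushed the keeper while I was pushing.
- **Other objects:** the hammer, oil bottle and tin look unmoved in the last pictures. I saw no knock to the board and no slackening of the grip.

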